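# Take a used air tube off the bench manifold

### The arm

A 6-joint arm with a two-finger parallel gripper is mounted at the origin on the work surface. World frame = base frame: x ahead of the robot, y to its left, z up, the work surface at z = 0. Lengths are in m, angles in degrees, forces in N, time in s.
With the tool pointing down it reaches from about 0.25 to 0.85 m from the base axis. Payload 12.5 kg.
Tool frame: the origin (TCP) lies on the centre line of the jaws, within the pads' length; the fingertips stand 11 mm ahead of it and the grasp point (between the pads) lies 8 mm behind it; z points along the fingers, y is the direction in which the jaws open and shut (so a half turn about z gives the same grasp; the last joint's range is limited). The gripper opens to 93 mm and grips with 3 to 60 N. Pads are 15 mm wide; open, the fingers measure 128 mm over their backs; the gripper's body (75 mm by 188 mm) begins 65 mm behind the grasp point.
Start: joints at [65.627, 20.094, 94.641, -0, 65.266, -4.847], TCP at [0.184, 0.518, 0.208] pointing down, gripper open.
Joint ranges: [-157.81, 157.81], [-45, 120.19], [0.68, 151.7], [-89.99, 269.99], [4.06, 180], [-164.3, 164.3]. Speed limits (degrees/s): [127.2, 127.2, 159.86, 180, 180, 180].

### API

Orientations are given as [roll, pitch, yaw] about the fixed x, y, z axes, in that order (R = Rz(yaw) Ry(pitch) Rx(roll)).
In Python, from workcell import manip gives the robot as it stands.
- The arm moves only by the shell command python3 -m handwheel 'ROWS' [FORCE]. ROWS is a JSON object of lists of equal length, an entry for each row: "linear": the shift along the tool's x, y, z in m, a list of three; "rot": the turn, a rotation vector about the tool's x, y, z in degrees, a list of three; "hand": the finger opening in m, from 0 to 0.093. In form: {"linear": [[tx, ty, tz], ...], "rot": [[ax, ay, az], ...], "hand": [hand, ...]}. A call has 1 to 12 rows; each row is the pose to reach, as a shift and turn from the pose commanded when the call began, along the tool's axes at that moment; what a row does not reach only later rows make up. A row lasts 1/10 s, in which the tool goes at most 50 mm and 8.59 degrees, less where a joint would pass 70% of its speed; a pose out of reach is approached as far as the arm can. A call with a gripper value outside its range is refused whole. The fingers move at their own pace and stop on an object; FORCE is the grip in N (left out, the last holds). Time passes only in rows, so rows that repeat a pose let the fingers close. It gives the time, the measured TCP pose, the force and the opening at its end, in the units of the state.
- manip.sense(): the state, without advancing time (a new reading comes with each control period).
- manip.grab_frame(name): name is "side" or "top"; returns a dict with "img" (480x640x3 uint8, blue, green, red), "vertical_fov" (degrees; the focal length in pixels is half the picture's height over the tangent of half this angle, whatever the lens; pixels are square), "cx", "cy" (the principal point, pixels), "world_to_cam" (4x4, takes a point from world to camera coordinates). Camera axes: x right, y down, z forward; pixel columns grow to the right and rows downward; lengths in m; the calibration is good to about 2 mm. A picture is of the moment at which its call begins. There is no depth.
- manip.job_done(): hands the job in, once; it reports no verdict.
The state is a dict: "time_s": time; "joint_pos": joint angles; "joint_vel": joint speeds; "effort": joint torques, N m; "eef_pos": TCP position; "ee_rot": TCP orientation; "force": force on the tool from outside, world axes, zero at the start; "wrist_torque": the same for the moment, N m; "opening": finger opening in m.
Only numpy, scipy, OpenCV 4.12 (cv2) and the standard library are available. Lean on these libraries where they do the work, as an engineer would, in place of code of your own. Each camera call takes 0.05 s, during which the arm holds its last target.

### The job

Change out the used air tube on the forensic bench: first shut the air by swinging the valve lever on the air box all the way over to its other end, then press the bleed button fully down and hold it there for a second. Then press down the collet ring of the fitting that holds the plain straight tube to free it while you pull that tube out, and lower it gently, foot first, into the open steel jar, leaving the mushroom-headed tube in its fitting. Leave the air shut, the jar standing about where it is, and the other things on the bench undisturbed.

Things in the scene. Friction and masses are not known exactly. Their poses are not given: they have to be found in the camera images.
- fit_left: Brass push-fit socket, 36 mm across, 28 mm high, on the +y half of the sloping face of the air manifold (grey fixed block, 130 x 220 mm). Origin: centre of its foot on that face; z = its axis, outwards, the way the tube comes out, leaning 0.6 rad from vertical to the manifold's -x; y = the row of fittings. The tube's foot stands on a seat at z = 4 mm.
- fit_right: The same fitting on the manifold's -y half, 104 mm from the left one. A small gauge 137 mm high stands behind and between them.
- ring_left (a joint): Travel of the left collet ring along the fitting's axis: 0 at rest (up), 0.008 m fully home. Sprung: 4 N to start, 9 N fully down; it rises when let go. Two jaws inside hold a groove in the tube; pressing the ring draws them clear of the tube from about 4 mm of travel. Pulled with the ring up, the tube is locked.
- ring_right (a joint): The same for the right ring. Press 6 mm or more: the tube need rise only 1 to 2 mm with the jaws clear to be past them, and then slides out with a drag of a few newtons even if the ring rises with the fingers.
- ring_left_top (a point): Centre of the upper face of the left collet ring (moves with it), on the fitting's axis 41 mm from the fitting's origin at rest; z is the fitting's axis, outwards. The ring is a flat black flange, 44 mm in diameter, 5 mm thick, with an 18 mm hole that the tube passes through.
- ring_right_top (a point): The same for the right ring. One hand does it: the tips of part-open fingers, either side of the tube and in line with it, press the flange; then they close on the tube just above it and draw it out along the axis.
- tube_mid (a point): Middle of the plain metal tube that must come out: rigid, straight-cut, 16 mm in diameter, 82 mm long, about 60 g; z along the tube from foot to free end. It stands in the left or the right fitting (read which) with 45 mm showing above the ring at rest. A groove 9 mm in diameter runs from 8 to 19 mm above its foot.
- tube_foot (a point): Foot of the same tube (centre of its lower end face), 41 mm below tube_mid along the tube; z up the tube.
- diffuser_mid (a point): Middle of the other tube, the same size but with a wider mushroom-shaped dark head 26 mm across at its free end; it stands in the other fitting and stays there.
- airbox: Grey air box fixed to the bench, 120 x 170 x 30 mm high; origin under its centre, z up. On its top a valve lever (at y = +45 mm) and a bleed button (at y = -45 mm). Turned by yaw. It may stand on either side of the manifold.
- valve (a joint): Angle of the valve lever about an axis along the air box's y, through a point 52 mm above the bench at x = 0, y = 45 mm of the box: 0 leans to the box's -x (air on), 1.0 rad leans to its +x (air shut; end stop). Stiff: it stays where it is left; about 1 N at the ball moves it.
- valve_tip (a point): Centre of the black ball, 26 mm in diameter, at the end of the valve lever, 80 mm from its pivot; 122 mm above the bench at either end of its swing and 132 mm upright.
- bleed (a joint): Travel of the bleed button: 0 up, 0.006 m fully down; sprung, 5 N fully down.
- bleed_top (a point): Centre of the top of the bleed button, a metal button 28 mm in diameter on a black base; pressed straight down. 48 mm above the bench.
- jar: Open dark steel jar for used tubes, standing loose; origin under its centre, 76 mm outside and 68 mm inside diameter, 50 mm high, inner floor 4 mm up, 0.4 kg. It stands on the other side of the manifold from the air box.
- aerosol: Bystander: white aerosol can, 52 mm across, 150 mm high, upright; origin under its centre.
- sprayer: Bystander: black spray bottle with a white head, 66 mm across, 160 mm high; origin under its centre.
- powderpot: Bystander: lidded pot, 64 mm across, 55 mm high; origin under its centre.
- dropper: Bystander: small amber bottle, 34 mm across, 70 mm high; origin under its centre.
- brush: Bystander: brush, 160 mm long, lying on the bench; origin about its middle.
- scale: Bystander: flat white bar, 100 x 22 x 5 mm, lying on the bench; origin under its centre.
- torch: Bystander: black torch, 140 mm long, 36 mm high, lying on the bench; origin under its middle.
There are look-alikes about, which are no part of the job. What is shaped like the airbox but green or red is not meant.

How it is judged:
By the outcome, as a careful person would: the job done as asked, in the order asked, and still so for the second after the job is handed in, with the robot touching nothing.
It also fails if it takes over 54 s, if anything falls off the work surface, if the arm or the gripper's body presses on something with over 40 N, if the wrist force passes 120 N, or if a joint passes its speed limit or range.

## Working session

There is one attempt and no reset: what is moved stays moved. The work goes in short steps, Python scripts to look and compute and a shell command to move; the robot and the scene stay as the last step left them, time stands still between calls to the robot, and variables do not carry over. Pictures are saved under pics/ and viewed, and the job is handed in when it is done.

```bash
mkdir -p pics; ls; python3 - <<'E'
from workcell import manip
import cv2, numpy as np
print(manip.sense())
for n in("side","top"):
    f=manip.grab_frame(n); cv2.imwrite(f"pics/{n}0.png",f["img"])
    print(n,{k:(np.round(v,4).tolist() if k!="img" else 0) for k,v in f.items()})
E
```

```text
pics
{'time_s': 0.0, 'joint_pos': array([ 6.56267322e+01,  2.01228244e+01,  9.46753282e+01, -1.44158563e-03,
        6.52645838e+01, -4.84759690e+00]), 'joint_vel': array([ 1.47683961e-01, -8.14204109e-02,  6.53088691e-02, -6.90861058e-05,
        4.35159319e-02,  5.66284192e-02]), 'effort': array([ 1.24530427e-03, -4.97319603e+01, -2.85262370e+01,  6.99438108e-02,
        2.56857852e-02, -1.31468705e-04]), 'eef_pos': array([0.18367177, 0.51806712, 0.20762665]), 'ee_rot': array([-1.79937377e+02, -3.99759982e-03,  1.60474931e+02]), 'force': array([-0.28241689,  0.4158684 ,  0.07434564]), 'wrist_torque': array([-0.02898212, -0.00528679, -0.00866915]), 'opening': 0.09254354242115152}
side {'img': 0, 'vertical_fov': 43.2516, 'cx': 324.2091, 'cy': 235.7205, 'world_to_cam': [[0.9716, -0.2363, -0.014, -0.5179], [-0.1594, -0.6093, -0.7768, 0.0792], [0.175, 0.7569, -0.6296, 1.6414], [0.0, 0.0, 0.0, 1.0]]}
top {'img': 0, 'vertical_fov': 52.6523, 'cx': 322.0165, 'cy': 240.2134, 'world_to_cam': [[0.0032, -1.0, -0.0054, -0.1058], [-0.9714, -0.0018, -0.2374, 0.5476], [0.2374, 0.006, -0.9714, 1.3091], [0.0, 0.0, 0.0, 1.0]]}
```

View pics/side0.png

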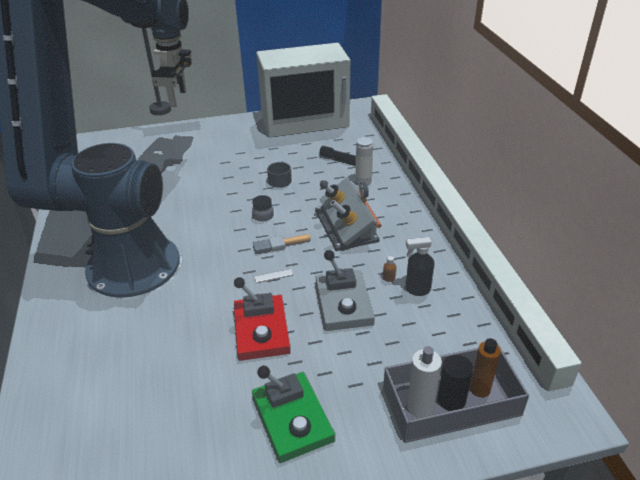

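View pics/top0.png

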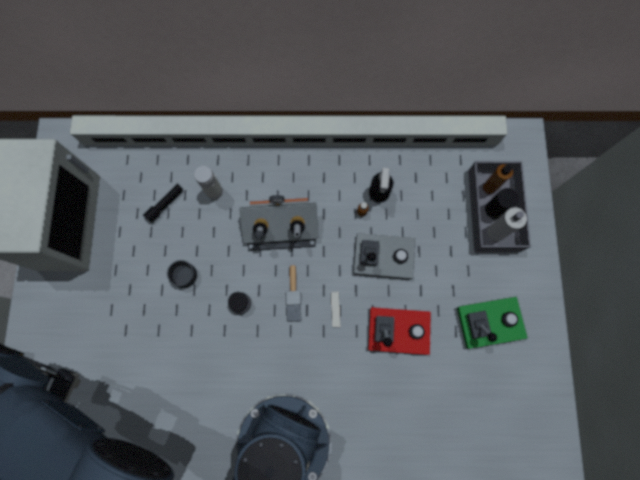

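Side view: the grey box is at about (345,298), the red and green look-alikes at (262,325) and (292,415), and the manifold at (347,212). Top view: the grey box is at (385,256), the manifold at (280,223), the open jar at (182,274) and the powder pot at (238,302). Next I'll look at close crops.

```bash
python3 - <<'E'
import cv2, numpy as np
s=cv2.imread("pics/side0.png");t=cv2.imread("pics/top0.png")
def crop(im,x0,y0,x1,y1,k,n): cv2.imwrite(n,cv2.resize(im[y0:y1,x0:x1],None,fx=k,fy=k,interpolation=cv2.INTER_CUBIC))
crop(s,300,160,400,240,8,"pics/c1.png")
crop(t,220,180,340,260,6,"pics/c2.png")
crop(s,300,240,400,340,6,"pics/c3.png")
crop(t,340,220,430,290,8,"pics/c4.png")
E
```

```text
(no output)
```

View pics/c1.png

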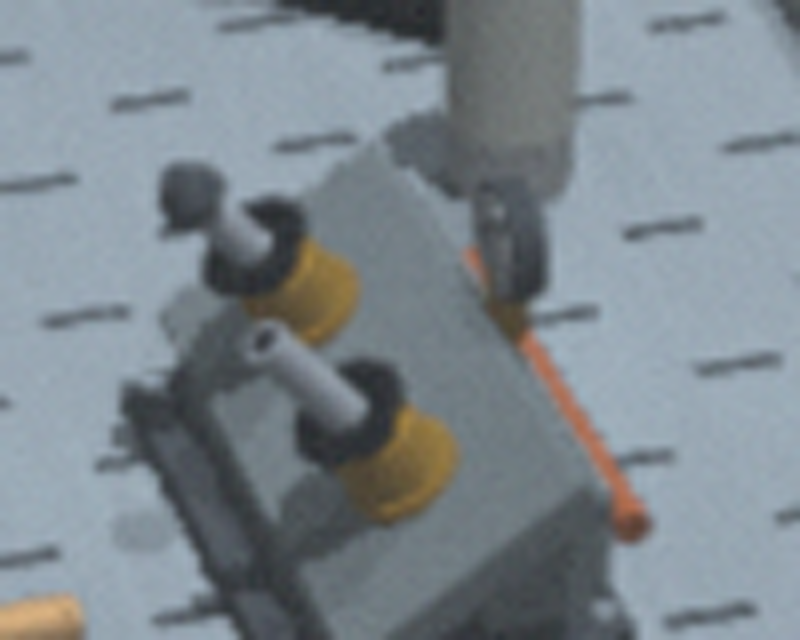

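View pics/c2.png

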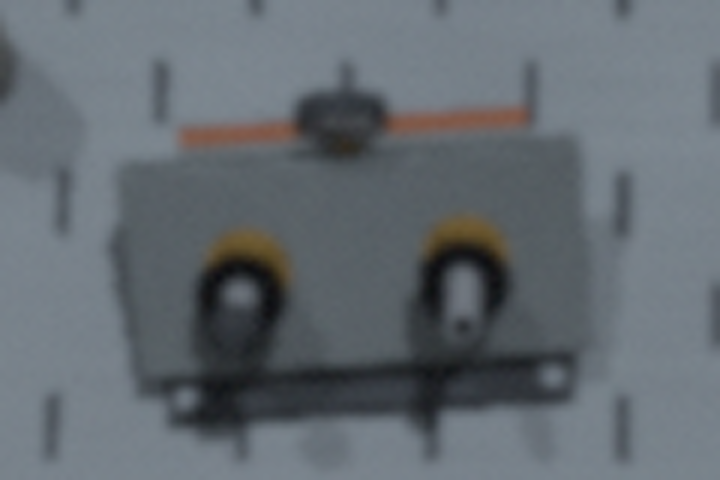

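View pics/c3.png

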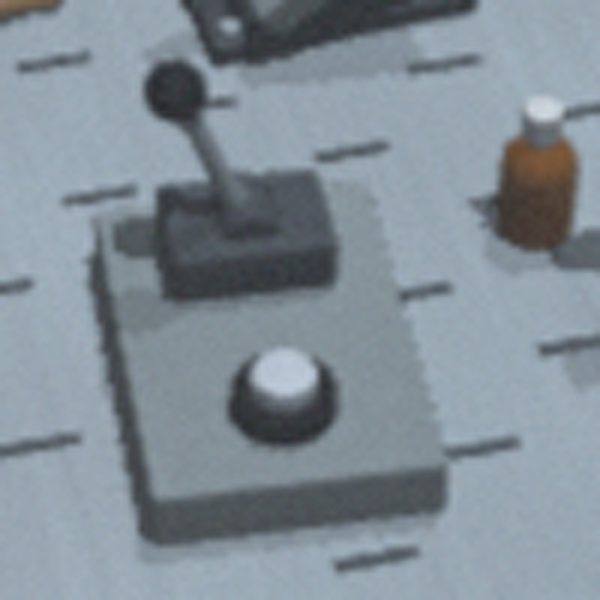

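View pics/c4.png

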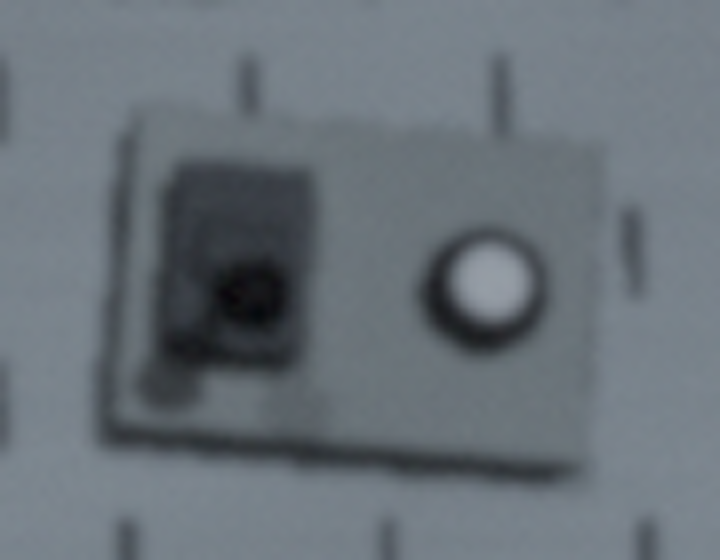

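```bash
cat > h.py <<'E'
import numpy as np, cv2
from workcell import manip
def cam(f):
    F=240/np.tan(np.radians(f["vertical_fov"])/2); W=np.array(f["world_to_cam"])
    return np.array([[F,0,f["cx"]],[0,F,f["cy"]],[0,0,1]]),W
def ray(f,p):
    K,W=cam(f); d=W[:3,:3].T@np.linalg.solve(K,[p[0],p[1],1]); c=-W[:3,:3].T@W[:3,3]; return c,d/np.linalg.norm(d)
def plane(f,p,z):
    c,d=ray(f,p); return c+d*(z-c[2])/d[2]
def tri(fs,ps,ft,pt):
    c1,d1=ray(fs,ps);c2,d2=ray(ft,pt)
    A=np.array([d1,-d2]).T; s=np.linalg.lstsq(A,c2-c1,rcond=None)[0]
    a=c1+s[0]*d1;b=c2+s[1]*d2
    return (a+b)/2,np.linalg.norm(a-b)*1000
def proj(f,X):
    K,W=cam(f); q=K@(W[:3,:3]@np.asarray(X)+W[:3,3]); return q[:2]/q[2]
def cp(u,v,k,x0,y0): return ((u+.5)/k-.5+x0,(v+.5)/k-.5+y0)
def crop(im,x0,y0,x1,y1,k,n): cv2.imwrite(n,cv2.resize(im[y0:y1,x0:x1],None,fx=k,fy=k,interpolation=cv2.INTER_CUBIC))
E
python3 - <<'E'
from h import *
np.set_printoptions(precision=4,suppress=True)
s=manip.grab_frame("side");t=manip.grab_frame("top")
def blob(f,box,lo,hi):
    x0,y0,x1,y1=box; g=cv2.cvtColor(f["img"],cv2.COLOR_BGR2GRAY)[y0:y1,x0:x1]
    m=((g>=lo)&(g<=hi)).astype(np.uint8); n,l,st,c=cv2.connectedComponentsWithStats(m)
    i=1+np.argmax(st[1:,4]); return c[i]+[x0,y0],st[i,4]
print("button",bs:=blob(s,(335,290,360,315),190,255),bt:=blob(t,(392,245,412,267),120,255)); print(tri(s,bs[0],t,bt[0]),plane(t,bt[0],.048),plane(s,bs[0],.048))
k1=lambda u,v:cp(u,v,8,300,160);k2=lambda u,v:cp(u,v,6,220,180);k3=lambda u,v:cp(u,v,6,300,240);k4=lambda u,v:cp(u,v,8,340,220)
print("ball",tri(s,k3(175,92),t,k4(252,292)),plane(t,k4(252,292),.122),plane(s,k3(175,92),.122))
print("tubeend",tri(s,k1(264,340),t,k2(460,325)))
print("ringR",tri(s,k1(347,407),t,k2(465,285)))
print("ringL",tri(s,k1(250,245),t,k2(242,297)))
# box corners top z=.03
for n,c in dict(tl=(140,107),tr=(600,148),br=(580,468),bl=(105,432)).items(): print("box",n,plane(t,k4(*c),.03))
for n,c in dict(a=(100,215),b=(150,510),c=(445,468),d=(380,195)).items(): print("boxside",n,plane(s,k3(*c),.03))
# manifold edge pts
for n,c in dict(frontL=(172,385),frontR=(572,360),backL=(120,165),backR=(580,138)).items(): print("man",n,k2(*c))
crop(t["img"],160,255,260,320,8,"pics/j1.png");crop(s["img"],240,150,310,230,8,"pics/j2.png")
E
```

```text
button (array([347.1579, 301.7632]), np.int32(38)) (array([400.8966, 254.5862]), np.int32(58))
(array([ 0.5101, -0.3287,  0.0514]), np.float64(0.6168301770720506)) [ 0.5105 -0.3292  0.048 ] [ 0.5113 -0.3254  0.048 ]
ball (array([ 0.489 , -0.2364,  0.1273]), np.float64(0.6657694109591092)) [ 0.4905 -0.237   0.122 ] [ 0.4901 -0.2306  0.122 ]
tubeend (array([ 0.5494, -0.0352,  0.1333]), np.float64(0.2558858216387591))
ringR (array([ 0.5778, -0.0352,  0.0996]), np.float64(1.4411899841035574))
ringL (array([0.5709, 0.0681, 0.0991]), np.float64(0.8250470230718667))
box tl [ 0.5787 -0.2065  0.03  ]
box tr [ 0.5636 -0.3735  0.03  ]
box br [ 0.446  -0.3615  0.03  ]
box bl [ 0.4586 -0.1923  0.03  ]
boxside a [ 0.4645 -0.1971  0.03  ]
boxside b [ 0.445  -0.3673  0.03  ]
boxside c [ 0.5634 -0.3747  0.03  ]
boxside d [ 0.584 -0.215  0.03 ]
man frontL (248.25, 243.75)
man frontR (314.9166666666667, 239.58333333333334)
man backL (239.58333333333334, 207.08333333333334)
man backR (316.25, 202.58333333333334)
```

View pics/j1.png

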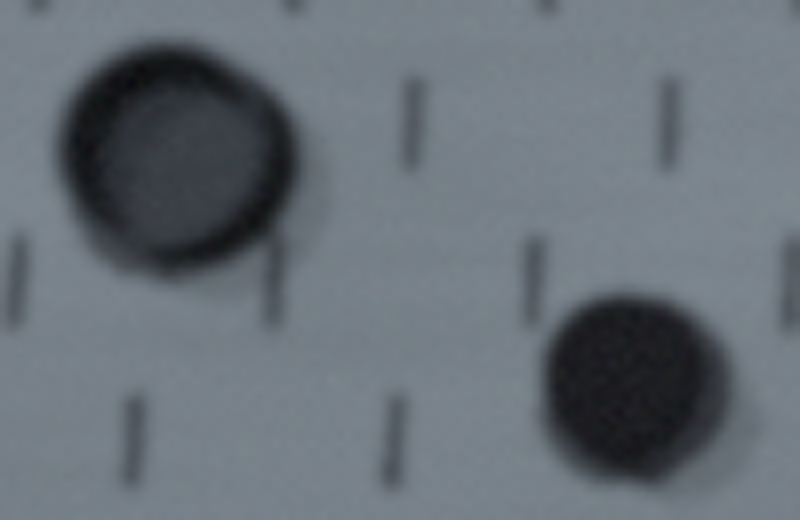

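View pics/j2.png

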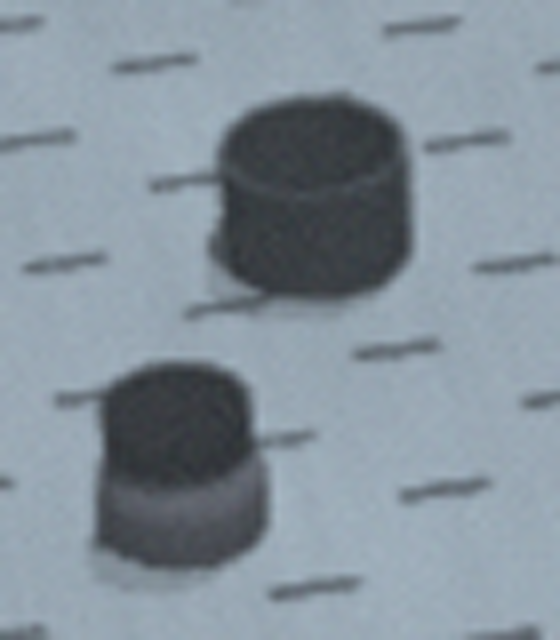

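Choosing between the look-alikes, by description:
- **Air box:** the candidates are grey at side (345,298), red at (262,325) and green at (292,415). I'm using the grey one. Its lever ball leans to −x at side (329,255), and its button is at (347,302).
- **Tube:** the candidates are the left one with the dark mushroom head, side (324,184), and the right one with a plain open end, side (333,202). The crops confirm that the plain tube is in **fit_right**.
- **Jar:** the candidates are the open, hollow one at top (182,274) and the lidded pot at (238,302). The crop confirms that the jar is the hollow one.

Next I'll plan the lever approach.

```bash
cat >> h.py <<'E'
from scipy.spatial.transform import Rotation as Ro
def rpy(r): return Ro.from_euler('xyz',r,degrees=True)
def go(p,r=None):
    s=manip.sense(); R=rpy(s["ee_rot"]); T=R if r is None else (rpy(r) if not isinstance(r,Ro) else r)
    print("lin",np.round(R.inv().apply(np.array(p)-s["eef_pos"]),4).tolist(),"rot",np.round((R.inv()*T).as_rotvec(degrees=True),2).tolist())
E
python3 - <<'E'
from h import *
go([.432,-.230,.208],[180,0,84])
E
```

```text
lin [-0.4841, -0.6221, 0.0002] rot [-0.04, 0.02, 76.47]
```

```bash
python3 -m handwheel '{"linear":[[-0.02,-0.026,0],[-0.05,-0.064,0],[-0.08,-0.103,0],[-0.11,-0.141,0],[-0.14,-0.18,0],[-0.17,-0.218,0],[-0.2,-0.257,0],[-0.23,-0.296,0],[-0.26,-0.334,0],[-0.29,-0.373,0],[-0.32,-0.411,0],[-0.35,-0.45,0]],"rot":[[0,0,4],[0,0,11],[0,0,18],[0,0,25],[0,0,32],[0,0,39],[0,0,46],[0,0,53],[0,0,60],[0,0,67],[0,0,74],[0,0,76.5]],"hand":[0,0,0,0,0,0,0,0,0,0,0,0]}' 20; python3 - <<'E'
from h import *
go([.432,-.230,.208],[180,0,84]); go([.432,-.230,.120],[180,0,84])
E
```

```text
time_s: 1.4
eef_pos: [0.3634, -0.0249, 0.2084]
ee_rot: [180.0, -0.0, 83.7]
force: [0.9, 0.2, 0.0]
opening: 0.0026
lin [-0.1964, 0.0907, 0.0004] rot [0.04, -0.0, -0.3]
lin [-0.1964, 0.0906, 0.0884] rot [0.04, -0.0, -0.3]
```

```bash
python3 -m handwheel '{"linear":[[-0.03,0.014,0],[-0.07,0.032,0],[-0.11,0.05,0],[-0.15,0.069,0],[-0.18,0.083,0],[-0.196,0.091,0.01],[-0.196,0.091,0.03],[-0.196,0.091,0.055],[-0.196,0.091,0.075],[-0.196,0.091,0.085],[-0.196,0.091,0.088],[-0.196,0.091,0.088]],"rot":[[0,0,0],[0,0,0],[0,0,0],[0,0,0],[0,0,0],[0,0,0],[0,0,0],[0,0,0],[0,0,0],[0,0,0],[0,0,0],[0,0,0]],"hand":[0,0,0,0,0,0,0,0,0,0,0,0]}'; python3 - <<'E'
from h import *
s=manip.grab_frame("side");t=manip.grab_frame("top")
a=cv2.resize(s["img"][180:330,280:400],None,fx=3.3,fy=3.3); b=cv2.resize(t["img"][200:350,320:440],None,fx=3.3,fy=3.3)
cv2.imwrite("pics/l1.png",np.hstack([a,b]))
E
```

```text
time_s: 2.6
eef_pos: [0.4334, -0.2273, 0.1204]
ee_rot: [180.0, 0.0, 84.0]
force: [-0.2, 0.1, 0.0]
opening: 0.0005
```

View pics/l1.png

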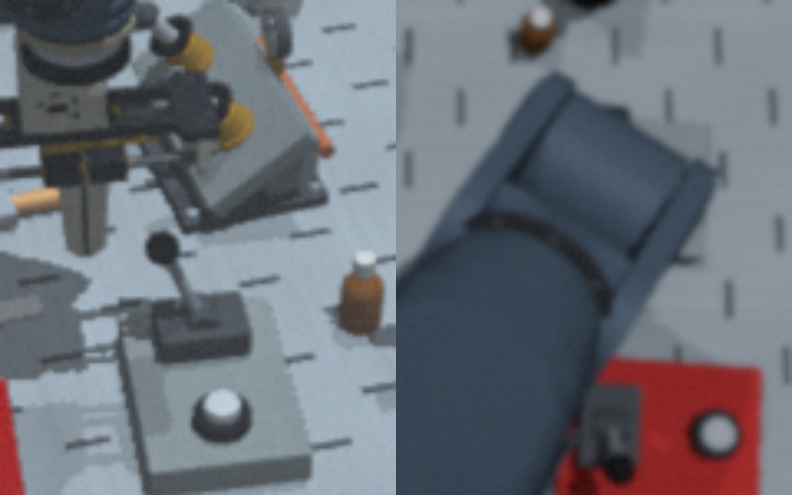

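Side crop: the closed fingertips (85,250) sit behind the ball (163,247) on the −x side, with a clear gap. Now I'll push the lever over.

```bash
python3 -m handwheel '{"linear":[[-0.003,0.006,0],[-0.003,0.014,0],[-0.003,0.022,0],[-0.003,0.03,0],[-0.003,0.038,0],[-0.003,0.046,0],[-0.003,0.054,0],[-0.003,0.062,0],[-0.003,0.070,0],[-0.003,0.076,0],[-0.003,0.08,0],[-0.003,0.08,0]],"rot":[[0,0,0],[0,0,0],[0,0,0],[0,0,0],[0,0,0],[0,0,0],[0,0,0],[0,0,0],[0,0,0],[0,0,0],[0,0,0],[0,0,0]],"hand":[0,0,0,0,0,0,0,0,0,0,0,0]}'; python3 - <<'E'
from h import *
s=manip.grab_frame("side")
cv2.imwrite("pics/l2.png",cv2.resize(s["img"][200:330,280:400],None,fx=4,fy=4))
E
```

```text
time_s: 3.9
eef_pos: [0.5132, -0.2387, 0.1203]
ee_rot: [180.0, 0.0, 84.0]
force: [-0.7, 0.1, -0.0]
opening: 0.0004
```

View pics/l2.png

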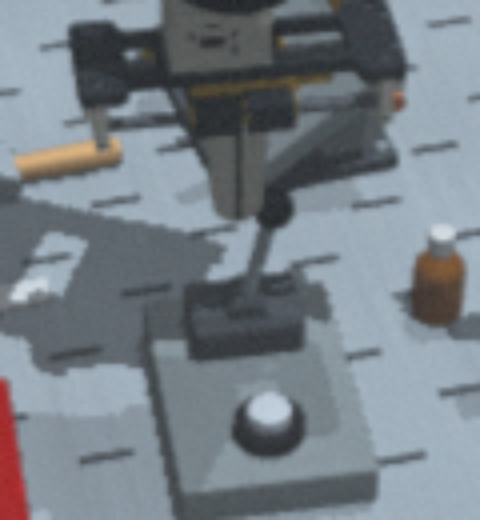

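The lever is past upright at (270,208) and moving with about 0.7 N. I'll continue in small steps, watching the force.

```bash
python3 -m handwheel '{"linear":[[0,0.004,0],[0,0.008,0],[0,0.012,0],[0,0.014,0],[0,0.016,0],[0,0.016,0]],"rot":[[0,0,0],[0,0,0],[0,0,0],[0,0,0],[0,0,0],[0,0,0]],"hand":[0,0,0,0,0,0]}';python3 -m handwheel '{"linear":[[0,0.002,0],[0,0.004,0],[0,0.004,0]],"rot":[[0,0,0],[0,0,0],[0,0,0]],"hand":[0,0,0]}'; 
```

```text
time_s: 4.55
eef_pos: [0.5286, -0.2403, 0.1201]
ee_rot: [180.0, 0.0, 84.0]
force: [0.9, -0.2, 0.6]
opening: 0.0006
time_s: 4.85
eef_pos: [0.5326, -0.2408, 0.1202]
ee_rot: [180.0, 0.0, 84.0]
force: [1.3, -0.6, -0.5]
opening: 0.0008
```

```bash
python3 -m handwheel '{"linear":[[0,0.002,0],[0,0.004,0],[0,0.004,0]],"rot":[[0,0,0],[0,0,0],[0,0,0]],"hand":[0,0,0]}'
```

```text
time_s: 5.15
eef_pos: [0.5366, -0.2412, 0.1202]
ee_rot: [180.0, 0.0, 84.0]
force: [-0.8, -0.1, 0.7]
opening: 0.0005
```

```bash
python3 -m handwheel '{"linear":[[0,0.002,0],[0,0.003,0],[0,0.003,0]],"rot":[[0,0,0],[0,0,0],[0,0,0]],"hand":[0,0,0]}';  python3 - <<'E'
from h import *
s=manip.grab_frame("side"); print(manip.sense()["force"])
cv2.imwrite("pics/l3.png",cv2.resize(s["img"][200:330,280:400],None,fx=4,fy=4))
E
```

```text
time_s: 5.45
eef_pos: [0.5394, -0.2415, 0.1201]
ee_rot: [180.0, 0.0, 84.0]
force: [-0.3, -0.1, 0.8]
opening: 0.0004
[-0.10845741 -0.22535706  0.62288538]
```

View pics/l3.png

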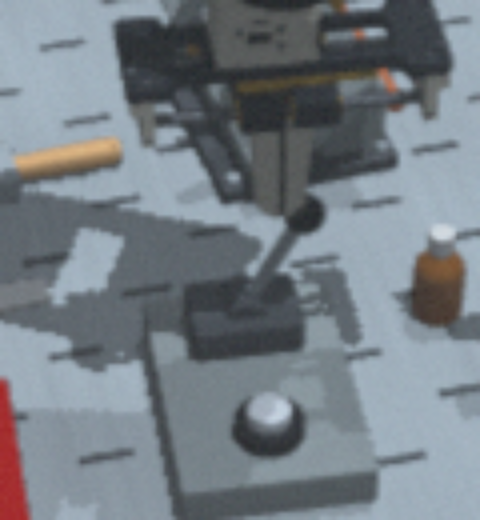

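```bash
python3 -m handwheel '{"linear":[[0,0.003,0],[0,0.004,0],[0,0.004,0]],"rot":[[0,0,0],[0,0,0],[0,0,0]],"hand":[0,0,0]}';python3 -m handwheel '{"linear":[[0,0.003,0],[0,0.004,0],[0,0.004,0]],"rot":[[0,0,0],[0,0,0],[0,0,0]],"hand":[0,0,0]}';  python3 - <<'E'
from h import *
s=manip.grab_frame("side"); print(manip.sense()["force"])
print(plane(s,(356.6,253.1),.124),plane(s,cp(175,92,6,300,240),.122))
cv2.imwrite("pics/l4.png",cv2.resize(s["img"][200:330,280:400],None,fx=4,fy=4))
E
```

```text
time_s: 5.8
eef_pos: [0.5418, -0.2416, 0.12]
ee_rot: [-179.8, -0.0, 84.0]
force: [-9.5, -0.4, 5.2]
opening: 0.0005
time_s: 6.1
eef_pos: [0.5424, -0.2416, 0.1196]
ee_rot: [-179.3, -0.1, 84.0]
force: [-28.2, 1.5, 16.3]
opening: 0.0003
[-28.62351931   1.55581188  15.47948778]
[ 0.55693978 -0.2433736   0.124     ] [ 0.49010415 -0.23057323  0.122     ]
```

View pics/l4.png

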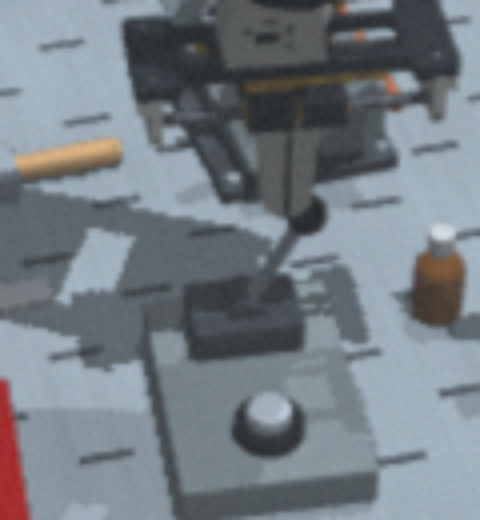

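The end stop is reached: force climbed to about 28 N with no further travel, and the lever leans to +x. I'll back off and move above the button.

```bash
python3 -m handwheel '{"linear":[[0,-0.01,0],[0,-0.029,0],[0,-0.029,0],[-0.02,-0.029,0],[-0.045,-0.029,0],[-0.07,-0.029,0],[-0.085,-0.029,0.01],[-0.09,-0.029,0.03],[-0.09,-0.029,0.042],[-0.09,-0.029,0.045],[-0.09,-0.029,0.045]],"rot":[[0,0,0],[0,0,0],[0,0,0],[0,0,0],[0,0,0],[0,0,0],[0,0,0],[0,0,0],[0,0,0],[0,0,0],[0,0,0]],"hand":[0,0,0,0,0,0,0,0,0,0,0]}';  python3 - <<'E'
from h import *
s=manip.grab_frame("side"); print(manip.sense()["force"])
go([.5105,-.3285,.062])
cv2.imwrite("pics/b1.png",cv2.resize(s["img"][200:330,280:400],None,fx=5,fy=4.6))
E
```

```text
time_s: 7.25
eef_pos: [0.509, -0.3281, 0.0747]
ee_rot: [-180.0, -0.0, 84.0]
force: [-0.5, 0.8, -1.1]
opening: 0.0004
[-0.22677847 -0.35856691  0.96634775]
lin [-0.0, 0.0012, 0.0134] rot [0.0, 0.0, 0.0]
```

View pics/b1.png

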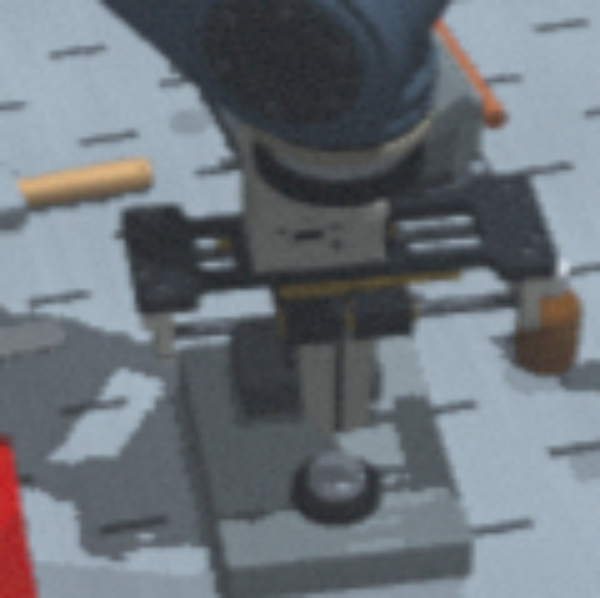

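```bash
python3 - <<'E'
from h import *
s=manip.grab_frame("side"); e=manip.sense()["eef_pos"]
f=lambda p:((p[0]-280)*5+2,(p[1]-200)*4.6+2)
for X in ([e[0],e[1],e[2]-.011],[.5105,-.3285,.048],[e[0],e[1],e[2]]): print(X,f(proj(s,X)),proj(s,X))
print(plane(s,(280+338/5,200+470/4.6),.048))
E
```

```text
[np.float64(0.5094444003274945), np.float64(-0.3284785987770215), np.float64(0.0646844966424354)] (np.float64(336.0364375426347), np.float64(452.0758654774862)) [346.80728751 297.84257945]
[0.5105, -0.3285, 0.048] (np.float64(337.8428557371826), np.float64(474.53529102173536)) [347.16857115 302.72506327]
[np.float64(0.5094444003274945), np.float64(-0.3284785987770215), np.float64(0.0756844966424354)] (np.float64(336.2561875849992), np.float64(436.86595712683425)) [346.85123752 294.53607764]
[ 0.51199184 -0.32697578  0.048     ]
```

```bash
python3 - <<'E'
from h import *
s=manip.grab_frame("side");t=manip.grab_frame("top"); print(proj(s,[.5424,-.2416,.1086]),manip.sense()["eef_pos"])
cv2.imwrite("pics/b2.png",cv2.resize(s["img"][265:325,310:390],None,fx=9,fy=9,interpolation=cv2.INTER_CUBIC))
E
```

```text
[350.57325531 258.38115765] [ 0.50945269 -0.32868804  0.07592262]
```

View pics/b2.png

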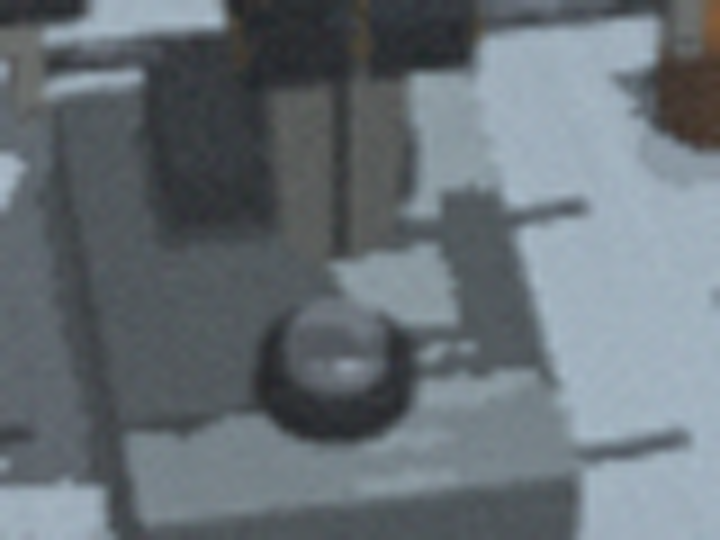

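```bash
python3 -m handwheel '{"linear":[[0,0.001,0.005],[0,0.001,0.010],[0,0.001,0.014],[0,0.001,0.014]],"rot":[[0,0,0],[0,0,0],[0,0,0],[0,0,0]],"hand":[0,0,0,0]}';  python3 - <<'E'
from h import *
s=manip.grab_frame("side"); e=manip.sense(); print(e["force"],e["eef_pos"]);e=e["eef_pos"]
f=lambda p:((p[0]-310)*9+4,(p[1]-265)*9+4)
print(f(proj(s,e-[0,0,.011])))
cv2.imwrite("pics/b3.png",cv2.resize(s["img"][265:325,310:390],None,fx=9,fy=9,interpolation=cv2.INTER_CUBIC))
E
```

```text
time_s: 7.85
eef_pos: [0.5096, -0.3286, 0.0603]
ee_rot: [-179.9, -0.0, 84.0]
force: [-0.5, -0.4, 0.1]
opening: 0.0005
[ 0.19643596  0.35384626 -0.95140781] [ 0.50975132 -0.32868543  0.06072962]
(np.float64(336.0519510534771), np.float64(339.9172383923443))
```

View pics/b3.png

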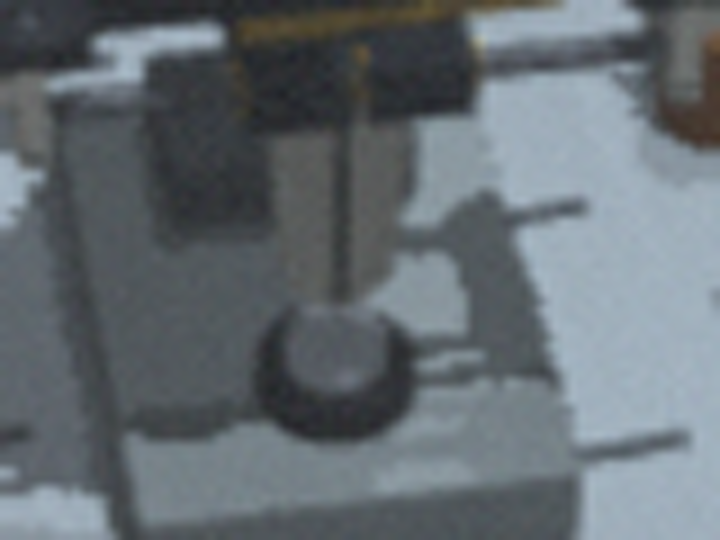

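The visible fingertips sit about 4.5 px higher in the image than the reported TCP plus 11 mm predicts. I'll go down in small steps and check for contact.

```bash
python3 -m handwheel '{"linear":[[0,0.0,0.003],[0,0.0,0.006],[0,0.0,0.006]],"rot":[[0,0,0],[0,0,0],[0,0,0]],"hand":[0,0,0]}';  python3 - <<'E'
from h import *
s=manip.grab_frame("side"); e=manip.sense(); print(e["force"],e["eef_pos"]);e=e["eef_pos"]
cv2.imwrite("pics/b4.png",cv2.resize(s["img"][265:325,310:390],None,fx=9,fy=9,interpolation=cv2.INTER_CUBIC))
E
```

```text
time_s: 8.2
eef_pos: [0.5097, -0.3287, 0.0547]
ee_rot: [-180.0, -0.0, 84.0]
force: [-0.5, -0.1, -0.4]
opening: 0.0006
[-0.00366401 -0.01108065 -0.38275254] [ 0.50982404 -0.32874907  0.05491244]
```

View pics/b4.png

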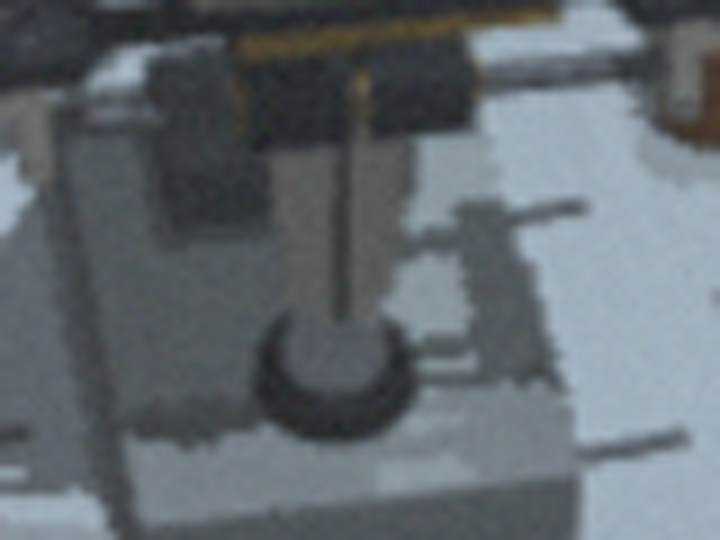

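The fingertips now overlap the rear of the button (tip row about 318) and there is still no contact, so the tips really are higher than documented. I'll continue down until I feel contact.

```bash
python3 -m handwheel '{"linear":[[0,0.0,0.002],[0,0.0,0.004],[0,0.0,0.004]],"rot":[[0,0,0],[0,0,0],[0,0,0]],"hand":[0,0,0]}'; python3 -m handwheel '{"linear":[[0,0.0,0.002],[0,0.0,0.003],[0,0.0,0.003]],"rot":[[0,0,0],[0,0,0],[0,0,0]],"hand":[0,0,0]}';python3 -m handwheel '{"linear":[[0,0.0,0.002],[0,0.0,0.003],[0,0.0,0.003]],"rot":[[0,0,0],[0,0,0],[0,0,0]],"hand":[0,0,0]}'
```

```text
time_s: 8.55
eef_pos: [0.5098, -0.3287, 0.0508]
ee_rot: [-180.0, -0.0, 84.0]
force: [0.1, 0.5, -0.5]
opening: 0.0002
time_s: 8.85
eef_pos: [0.5098, -0.3288, 0.048]
ee_rot: [-180.0, -0.0, 84.0]
force: [-0.5, -0.5, -0.4]
opening: 0.0003
time_s: 9.15
eef_pos: [0.5099, -0.3288, 0.0449]
ee_rot: [-180.0, -0.0, 84.0]
force: [0.3, 1.0, 1.0]
opening: 0.0004
```

```bash
python3 -m handwheel '{"linear":[[0,0.0,0.002],[0,0.0,0.002],[0,0.0,0.002]],"rot":[[0,0,0],[0,0,0],[0,0,0]],"hand":[0,0,0]}'; python3 - <<'E'
from h import *
s=manip.grab_frame("side"); e=manip.sense(); print(e["force"],e["eef_pos"]);e=e["eef_pos"]
cv2.imwrite("pics/b5.png",cv2.resize(s["img"][265:325,310:390],None,fx=9,fy=9,interpolation=cv2.INTER_CUBIC))
E
```

```text
time_s: 9.45
eef_pos: [0.5099, -0.3288, 0.0431]
ee_rot: [-180.0, -0.0, 84.0]
force: [0.9, -0.1, -0.9]
opening: 0.0003
[0.5270542  0.06492564 0.65265524] [ 0.50995421 -0.3288677   0.04314629]
```

View pics/b5.png

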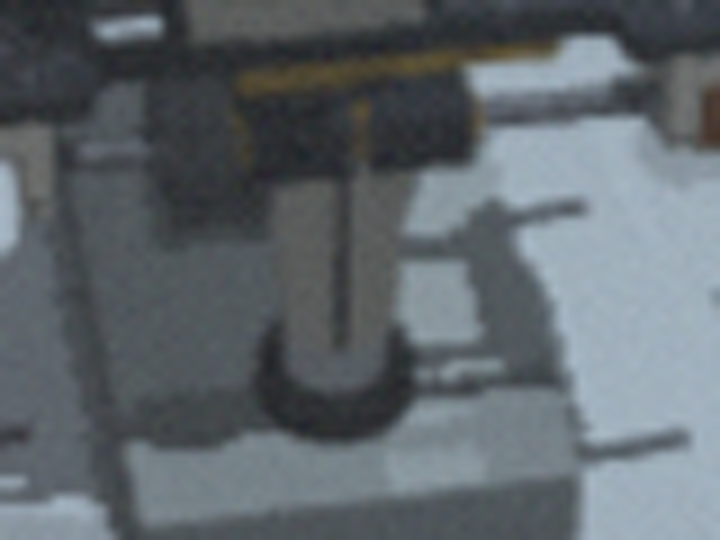

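```bash
for i in 1; do :; done; python3 -m handwheel '{"linear":[[0,0.0,0.002],[0,0.0,0.002],[0,0.0,0.002]],"rot":[[0,0,0],[0,0,0],[0,0,0]],"hand":[0,0,0]}'; python3 -m handwheel '{"linear":[[0,0.0,0.002],[0,0.0,0.002],[0,0.0,0.002]],"rot":[[0,0,0],[0,0,0],[0,0,0]],"hand":[0,0,0]}'; python3 -m handwheel '{"linear":[[0,0.0,0.002],[0,0.0,0.002],[0,0.0,0.002]],"rot":[[0,0,0],[0,0,0],[0,0,0]],"hand":[0,0,0]}'
```

```text
time_s: 9.8
eef_pos: [0.5101, -0.329, 0.0413]
ee_rot: [180.0, 0.0, 84.0]
force: [-0.4, -0.4, 1.8]
opening: 0.0004
time_s: 10.1
eef_pos: [0.5101, -0.3289, 0.0393]
ee_rot: [180.0, 0.0, 84.0]
force: [1.2, -0.7, 3.1]
opening: 0.0003
time_s: 10.4
eef_pos: [0.5101, -0.329, 0.0372]
ee_rot: [180.0, 0.0, 84.0]
force: [-0.2, -0.9, 4.3]
opening: 0.0006
```

```bash
python3 -m handwheel '{"linear":[[0,0.0,0.001],[0,0.0,0.002],[0,0.0,0.002]],"rot":[[0,0,0],[0,0,0],[0,0,0]],"hand":[0,0,0]}'; python3 -m handwheel '{"linear":[[0,0.0,0.001],[0,0.0,0.002],[0,0.0,0.002]],"rot":[[0,0,0],[0,0,0],[0,0,0]],"hand":[0,0,0]}'
```

```text
time_s: 10.7
eef_pos: [0.5101, -0.329, 0.0357]
ee_rot: [180.0, 0.0, 84.0]
force: [-0.4, -0.0, 9.9]
opening: 0.0005
time_s: 11.0
eef_pos: [0.5102, -0.3291, 0.0354]
ee_rot: [180.0, 0.0, 84.0]
force: [-7.7, 5.2, 27.8]
opening: 0.0003
```

The button bottomed out: force rose steeply from 5 N to 28 N. I'll hold it there.

```bash
python3 -m handwheel '{"linear":[[0,0,-0.0005],[0,0,-0.0005],[0,0,-0.0005],[0,0,-0.0005],[0,0,-0.0005],[0,0,-0.0005],[0,0,-0.0005],[0,0,-0.0005],[0,0,-0.0005],[0,0,-0.0005],[0,0,-0.0005],[0,0,-0.0005]],"rot":[[0,0,0],[0,0,0],[0,0,0],[0,0,0],[0,0,0],[0,0,0],[0,0,0],[0,0,0],[0,0,0],[0,0,0],[0,0,0],[0,0,0]],"hand":[0,0,0,0,0,0,0,0,0,0,0,0]}'; python3 -m handwheel '{"linear":[[0,0,0],[0,0,0],[0,0,-0.02],[0,0,-0.06],[0,0,-0.11],[0,0,-0.16],[0,0,-0.19],[0,0,-0.2],[0,0,-0.2]],"rot":[[0,0,0],[0,0,0],[0,0,0],[0,0,0],[0,0,0],[0,0,0],[0,0,0],[0,0,0],[0,0,0]],"hand":[0,0,0,0,0,0,0,0,0]}'
```

```text
time_s: 12.2
eef_pos: [0.5102, -0.329, 0.0355]
ee_rot: [180.0, 0.0, 84.0]
force: [-5.4, 4.3, 23.5]
opening: 0.0002
time_s: 13.1
eef_pos: [0.5099, -0.3288, 0.2337]
ee_rot: [180.0, 0.0, 84.0]
force: [-0.5, -0.4, -1.0]
opening: 0.0001
```

```bash
cat >> h.py <<'E'
psi=np.radians(3.8); A=np.array([-np.sin(.6)*np.cos(psi),-np.sin(.6)*np.sin(psi),np.cos(.6)]); RW=np.array([-np.sin(psi),np.cos(psi),0])
RING=np.array([.576,-.0345,.098]); TIP=.0065
RT=Ro.from_matrix(np.array([np.cross(RW,A),-RW,-A]).T)
def tcp(d): return RING+(d-TIP)*A
E
python3 - <<'E'
from h import *
print(RT.as_euler('xyz',degrees=True),tcp(.14)); go(tcp(.14),RT)
s=manip.sense(); R=rpy(s["ee_rot"]); rv=(R.inv()*RT).as_rotvec(degrees=True)
print(manip.sense()["joint_pos"])
E
```

```text
[180.         -34.37746771   3.8       ] [ 0.50078595 -0.03949571  0.2081823 ]
lin [0.2868, -0.0395, 0.0254] rot [-23.97, 28.51, 77.6]
[-3.72105817e+01  2.46892335e+01  8.41212286e+01 -9.04960597e-04
  7.11613316e+01 -3.11859420e+01]
```

```bash
python3 -m handwheel '{"linear":[[0.024,-0.0033,0.002],[0.048,-0.0066,0.004],[0.072,-0.01,0.006],[0.096,-0.013,0.008],[0.12,-0.0165,0.0105],[0.143,-0.02,0.0127],[0.167,-0.023,0.015],[0.191,-0.026,0.017],[0.215,-0.03,0.019],[0.239,-0.033,0.021],[0.263,-0.036,0.023],[0.287,-0.0395,0.0254]],"rot":[[-2,2.38,6.47],[-4,4.75,12.93],[-6,7.13,19.4],[-8,9.5,25.87],[-10,11.88,32.33],[-12,14.25,38.8],[-14,16.63,45.27],[-16,19,51.73],[-18,21.38,58.2],[-20,23.76,64.67],[-22,26.13,71.13],[-23.97,28.51,77.6]],"hand":[0.028,0.028,0.028,0.028,0.028,0.028,0.028,0.028,0.028,0.028,0.028,0.028]}';  python3 - <<'E'
from h import *
go(tcp(.14),RT)
s=manip.grab_frame("side")
for d in(.14,.0): print(proj(s,RING+d*A))
cv2.imwrite("pics/r1.png",cv2.resize(s["img"][130:260,270:410],None,fx=5,fy=4.6))
E
```

```text
time_s: 14.3
eef_pos: [0.4992, -0.0385, 0.2057]
ee_rot: [-179.8, -34.2, 3.3]
force: [1.1, -0.2, 0.3]
opening: 0.0278
lin [0.0027, 0.0011, -0.0012] rot [0.03, 0.14, -0.38]
[313.18289719 180.86407673]
[341.96996507 210.94013682]
```

View pics/r1.png

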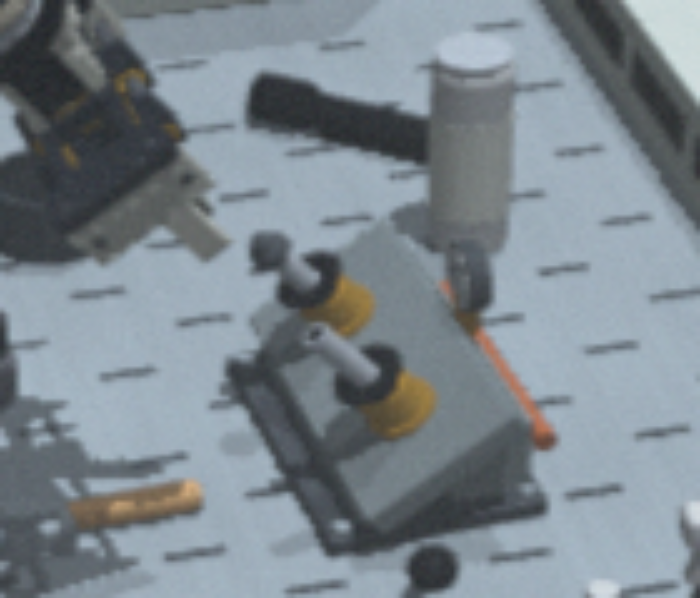

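Side view: the plain tube end is at crop (315,335) and its ring at (365,375), against a predicted (360,372). The fingertips at (218,250) match the 6.5 mm tip correction along the tool axis. I'll move along the axis to just above the tube end and check the alignment.

```bash
python3 -m handwheel '{"linear":[[0.003,0.001,0],[0.003,0.001,0.015],[0.003,0.001,0.035],[0.003,0.001,0.055],[0.003,0.001,0.075],[0.003,0.001,0.084],[0.003,0.001,0.084]],"rot":[[0,0.1,-0.4],[0,0.1,-0.4],[0,0.1,-0.4],[0,0.1,-0.4],[0,0.1,-0.4],[0,0.1,-0.4],[0,0.1,-0.4]],"hand":[0.028,0.028,0.028,0.028,0.028,0.028,0.028]}';  python3 - <<'E'
from h import *
go(tcp(.055),RT)
s=manip.grab_frame("side");t=manip.grab_frame("top")
print(proj(s,RING+.055*A),proj(t,RING+.055*A))
a=cv2.resize(s["img"][165:235,290:380],None,fx=8,fy=8,interpolation=cv2.INTER_CUBIC);cv2.imwrite("pics/r2.png",a)
cv2.imwrite("pics/r2t.png",cv2.resize(t["img"][180:280,230:350],None,fx=6,fy=6,interpolation=cv2.INTER_CUBIC))
E
```

```text
time_s: 15.05
eef_pos: [0.5505, -0.0377, 0.1384]
ee_rot: [179.7, -34.2, 4.3]
force: [0.0, -0.0, 0.1]
opening: 0.0279
lin [-0.0016, -0.0015, -0.0006] rot [-0.04, 0.13, 0.44]
[331.04471382 199.52568799] [296.5029111  234.32610256]
```

View pics/r2.png

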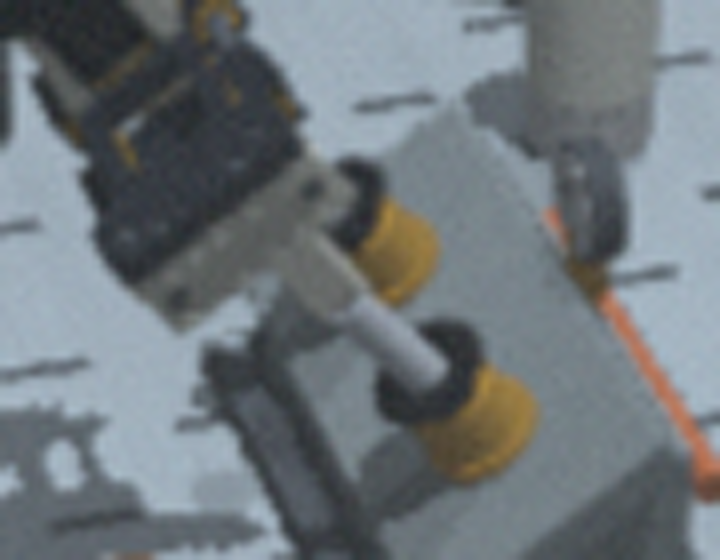

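View pics/r2t.png

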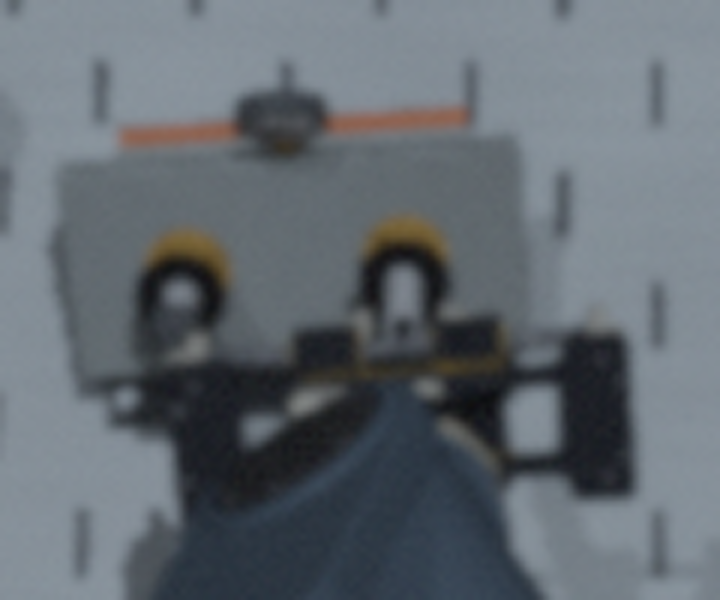

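```bash
python3 - <<'E'
from h import *
s=manip.grab_frame("side");t=manip.grab_frame("top")
e=manip.sense(); R=rpy(e["ee_rot"]).as_matrix(); tip=e["eef_pos"]-R[:,2]*TIP
g=lambda X:np.round((proj(s,X)-[290,165])*8+3.5)
for y in(.014,.021):
  for x in(-.0075,.0075): print("tip near x",x,y,g(tip+R[:,0]*x+R[:,1]*y),"top",np.round((proj(t,tip+R[:,0]*x+R[:,1]*y)-[230,180])*6+2.5),np.round((proj(t,tip+R[:,0]*x-R[:,1]*y)-[230,180])*6+2.5))
# model check of ring+tube on initial-type picture
for n,d in(("ring",0),("end",.045)): print(n,g(RING+d*A),"top",np.round((proj(t,RING+d*A)-[230,180])*6+2.5))
E
```

```text
tip near x -0.0075 0.014 [334. 311.] top [436. 336.] [374. 341.]
tip near x 0.0075 0.014 [369. 283.] top [434. 305.] [371. 309.]
tip near x -0.0075 0.021 [340. 323.] top [452. 335.] [358. 342.]
tip near x 0.0075 0.021 [376. 295.] top [449. 304.] [355. 310.]
ring [419. 371.] top [404. 288.]
end [348. 297.] top [402. 321.]
```

```bash
python3 - <<'E'
from h import *
s=manip.grab_frame("side")
a=cv2.resize(s["img"][188:222,315:357],None,fx=18,fy=17,interpolation=cv2.INTER_CUBIC)
e=manip.sense(); R=rpy(e["ee_rot"]).as_matrix(); tip=e["eef_pos"]-R[:,2]*TIP
f=lambda X:tuple(int(v) for v in ((proj(s,X)-[315,188])*[18,17]+8.5))
for y in(.014,.022):
  for x in(-.0075,.0075): cv2.circle(a,f(tip+R[:,0]*x+R[:,1]*y),4,(0,0,255),-1)
cv2.line(a,f(RING),f(RING+.045*A),(0,255,0),1)
th=np.linspace(0,6.28,40)
for r in(.009,.022):
  for q in th: cv2.circle(a,f(RING+r*(np.cos(q)*RW+np.sin(q)*np.cross(RW,A))),2,(255,255,0),-1)
cv2.imwrite("pics/r3.png",a)
E
```

```text
(no output)
```

View pics/r3.png

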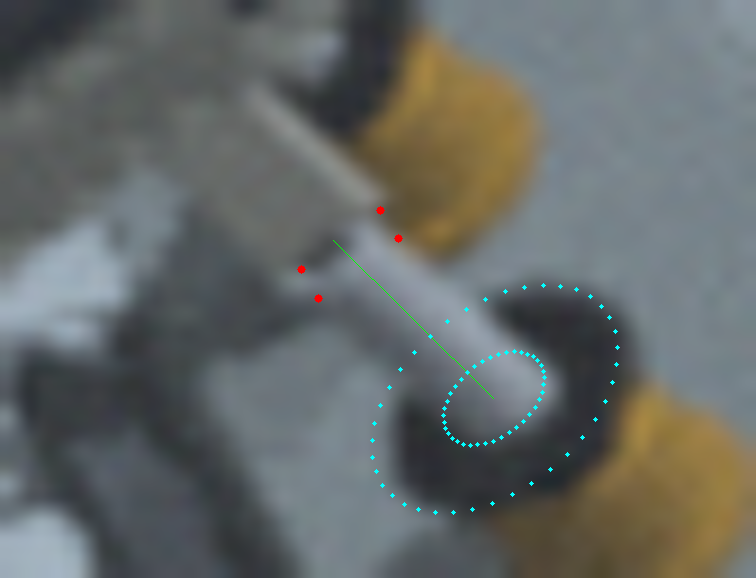

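```bash
python3 - <<'E'
from h import *
t=manip.grab_frame("top")
e=manip.sense(); R=rpy(e["ee_rot"]).as_matrix(); tip=e["eef_pos"]-R[:,2]*TIP
out=[]
for im,fl in((t["img"],1),(cv2.imread("pics/top0.png"),0)):
  a=cv2.resize(im[212:250,275:320],None,fx=8.5,fy=14,interpolation=cv2.INTER_CUBIC)
  a=cv2.resize(im[212:250,275:320],None,fx=8.8,fy=8.8,interpolation=cv2.INTER_CUBIC)
  f=lambda X:tuple(int(v) for v in ((proj(t,X)-[275,212])*8.8+4))
  if fl:
   for y in(.014,.022,-.014,-.022):
    for x in(-.0075,.0075): cv2.circle(a,f(tip+R[:,0]*x+R[:,1]*y),2,(0,0,255),-1)
  cv2.line(a,f(RING),f(RING+.045*A),(0,255,0),1)
  for r in(.009,.022):
   for q in np.linspace(0,6.28,40): cv2.circle(a,f(RING+r*(np.cos(q)*RW+np.sin(q)*np.cross(RW,A))),1,(255,255,0),-1)
  out.append(a)
cv2.imwrite("pics/r4.png",np.hstack(out))
E
```

```text
(no output)
```

View pics/r4.png

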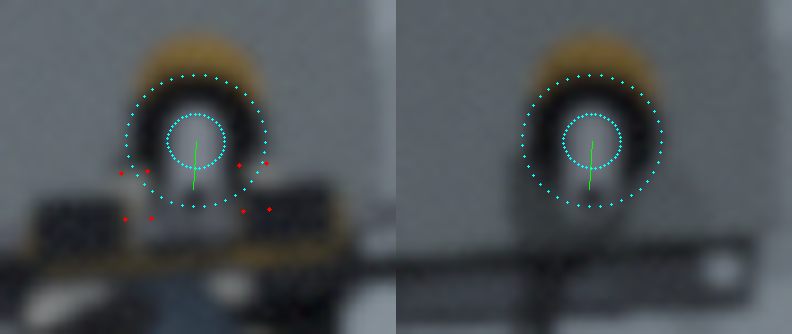

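```bash
python3 - <<'E'
from h import *
t=manip.grab_frame("top")
e=manip.sense(); R=rpy(e["ee_rot"]).as_matrix(); tip=e["eef_pos"]-R[:,2]*TIP
im=t["img"][218:250,278:318]
a=cv2.resize(im,None,fx=18,fy=18,interpolation=cv2.INTER_CUBIC)
a=np.clip((a.astype(float)-15)*2.0,0,255).astype(np.uint8)
f=lambda X:tuple(int(v) for v in ((proj(t,X)-[278,218])*18+8.5))
for y in(.014,.022,-.014,-.022):
  for x in(-.0075,.0075): cv2.circle(a,f(tip+R[:,0]*x+R[:,1]*y),3,(0,0,255),-1)
cv2.imwrite("pics/r5.png",a)
E
```

```text
(no output)
```

View pics/r5.png

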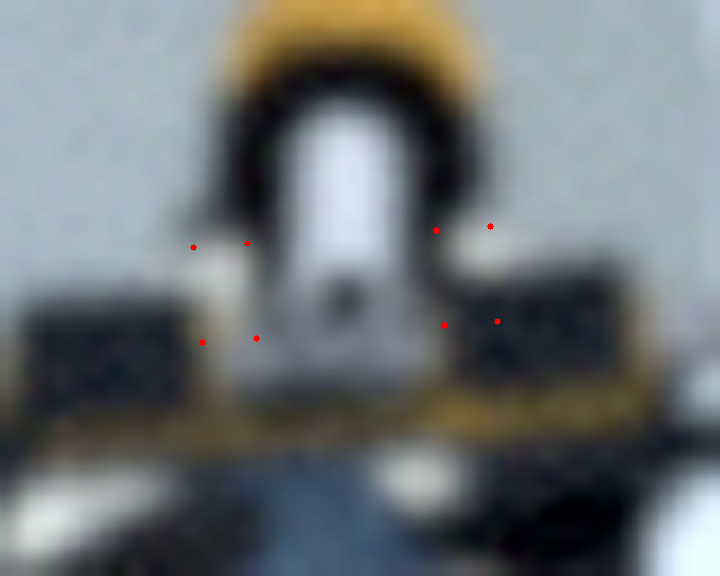

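Top view: the two fingers straddle the tube, with their midpoint about 1.5 mm to the right, so I'll correct that and go down along the tube towards the ring.

```bash
python3 -m handwheel '{"linear":[[0,-0.0015,0],[0,-0.0015,0.005],[0,-0.0015,0.012],[0,-0.0015,0.019],[0,-0.0015,0.026],[0,-0.0015,0.033],[0,-0.0015,0.04],[0,-0.0015,0.043],[0,-0.0015,0.043]],"rot":[[0,0.1,0.4],[0,0.1,0.4],[0,0.1,0.4],[0,0.1,0.4],[0,0.1,0.4],[0,0.1,0.4],[0,0.1,0.4],[0,0.1,0.4],[0,0.1,0.4]],"hand":[0.028,0.028,0.028,0.028,0.028,0.028,0.028,0.028,0.028]}';  python3 - <<'E'
from h import *
go(tcp(.0),RT); print(manip.sense()["force"])
s=manip.grab_frame("side");t=manip.grab_frame("top")
a=cv2.resize(s["img"][188:222,315:357],None,fx=10,fy=10,interpolation=cv2.INTER_CUBIC)
b=cv2.resize(t["img"][216:250,278:316],None,fx=10,fy=10,interpolation=cv2.INTER_CUBIC)
b=np.clip((b.astype(float)-15)*2.0,0,255).astype(np.uint8)
cv2.imwrite("pics/r6.png",np.hstack([a,b]))
E
```

```text
time_s: 16.3
eef_pos: [0.5748, -0.0337, 0.1047]
ee_rot: [-180.0, -34.5, 3.8]
force: [-0.0, -0.0, 0.0]
opening: 0.0281
lin [-0.0028, 0.0008, 0.0127] rot [-0.03, -0.14, -0.02]
[-0.02627136 -0.02487095  0.01760891]
```

View pics/r6.png

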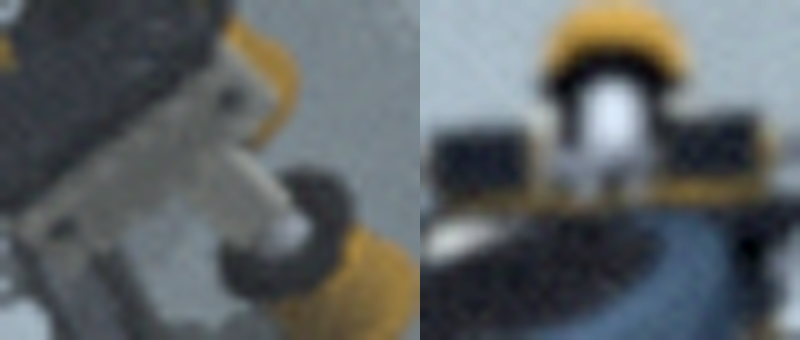

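The fingers are in line on both sides of the tube, about 10 mm above the ring, and there is no contact yet. I'll continue.

```bash
python3 -m handwheel '{"linear":[[-0.0005,0,0.004],[-0.0005,0,0.007],[-0.0005,0,0.009],[-0.0005,0,0.009]],"rot":[[0,0,0],[0,0,0],[0,0,0],[0,0,0]],"hand":[0.028,0.028,0.028,0.028]}';python3 -m handwheel '{"linear":[[0,0,0.002],[0,0,0.003],[0,0,0.003]],"rot":[[0,0,0],[0,0,0],[0,0,0]],"hand":[0.028,0.028,0.028]}';python3 -m handwheel '{"linear":[[0,0,0.002],[0,0,0.003],[0,0,0.003]],"rot":[[0,0,0],[0,0,0],[0,0,0]],"hand":[0.028,0.028,0.028]}'
```

```text
time_s: 16.8
eef_pos: [0.5795, -0.0335, 0.0973]
ee_rot: [-180.0, -34.5, 3.8]
force: [-0.2, 0.2, -0.4]
opening: 0.0277
time_s: 17.1
eef_pos: [0.5812, -0.0334, 0.0949]
ee_rot: [-180.0, -34.6, 3.8]
force: [0.6, 0.7, 0.0]
opening: 0.0279
time_s: 17.4
eef_pos: [0.5829, -0.0333, 0.0923]
ee_rot: [-180.0, -34.5, 3.8]
force: [-0.8, -0.1, -0.2]
opening: 0.0279
```

```bash
python3 - <<'E'
from h import *
go(tcp(.0),RT); print(manip.sense()["force"])
s=manip.grab_frame("side");t=manip.grab_frame("top")
a=cv2.resize(s["img"][188:222,315:357],None,fx=10,fy=10,interpolation=cv2.INTER_CUBIC)
b=cv2.resize(t["img"][216:250,278:316],None,fx=10,fy=10,interpolation=cv2.INTER_CUBIC)
b=np.clip((b.astype(float)-15)*2.0,0,255).astype(np.uint8)
cv2.imwrite("pics/r7.png",np.hstack([a,b]))
E
```

```text
lin [-0.0025, 0.0008, -0.0021] rot [-0.02, -0.17, -0.01]
[-0.78629249 -0.12401182 -0.22258537]
```

View pics/r7.png

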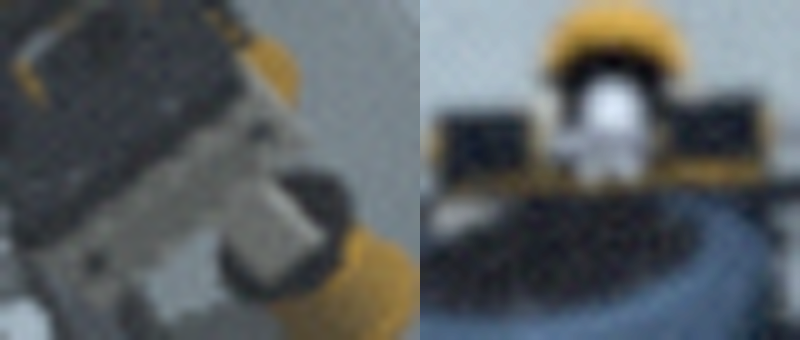

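```bash
python3 -m handwheel '{"linear":[[0,0,0.001],[0,0,0.002],[0,0,0.002]],"rot":[[0,0,0],[0,0,0],[0,0,0]],"hand":[0.028,0.028,0.028]}';python3 -m handwheel '{"linear":[[0,0,0.001],[0,0,0.002],[0,0,0.002]],"rot":[[0,0,0],[0,0,0],[0,0,0]],"hand":[0.028,0.028,0.028]}'
```

```text
time_s: 17.8
eef_pos: [0.584, -0.0332, 0.0907]
ee_rot: [-180.0, -34.6, 3.8]
force: [0.1, -0.2, 0.3]
opening: 0.0279
time_s: 18.1
eef_pos: [0.5852, -0.0331, 0.0892]
ee_rot: [-180.0, -34.6, 3.8]
force: [-2.2, -0.9, 2.6]
opening: 0.0278
```

Contact: 3.5 N along the axis, which is the start of the ring spring. Now I'll press about 8 mm.

```bash
python3 -m handwheel '{"linear":[[0,0,0.001],[0,0,0.002],[0,0,0.003],[0,0,0.003]],"rot":[[0,0,0],[0,0,0],[0,0,0],[0,0,0]],"hand":[0.028,0.028,0.028,0.028]}';python3 -m handwheel '{"linear":[[0,0,0.001],[0,0,0.002],[0,0,0.003],[0,0,0.003]],"rot":[[0,0,0],[0,0,0],[0,0,0],[0,0,0]],"hand":[0.028,0.028,0.028,0.028]}'
```

```text
time_s: 18.5
eef_pos: [0.5869, -0.033, 0.0867]
ee_rot: [-180.0, -34.6, 3.8]
force: [-3.5, -0.1, 4.2]
opening: 0.0282
time_s: 18.9
eef_pos: [0.5886, -0.0329, 0.0842]
ee_rot: [-180.0, -34.6, 3.8]
force: [-4.7, -1.2, 5.8]
opening: 0.0281
```

```bash
python3 -m handwheel '{"linear":[[0,0,0.001],[0,0,0.0018],[0,0,0.0018]],"rot":[[0,0,0],[0,0,0],[0,0,0]],"hand":[0.028,0.028,0.028]}';python3 -m handwheel '{"linear":[[0,0,0],[0,0,0],[0,0,0],[0,0,0],[0,0,0]],"rot":[[0,0,0],[0,0,0],[0,0,0],[0,0,0],[0,0,0]],"hand":[0.024,0.020,0.016,0.01,0.01]}' 30
```

```text
time_s: 19.2
eef_pos: [0.5895, -0.0328, 0.0828]
ee_rot: [-180.0, -34.6, 3.8]
force: [-5.1, 0.6, 6.7]
opening: 0.0281
time_s: 19.7
eef_pos: [0.5897, -0.0328, 0.083]
ee_rot: [-180.0, -34.6, 3.8]
force: [-5.3, 1.1, 7.7]
opening: 0.0158
```

The tube is gripped (opening 15.8 mm) with the ring held down at about 9 N. Now I'll draw it out along the axis.

```bash
python3 -m handwheel '{"linear":[[0,0,0],[0,0,-0.001],[0,0,-0.003],[0,0,-0.005],[0,0,-0.007],[0,0,-0.007]],"rot":[[0,0,0],[0,0,0],[0,0,0],[0,0,0],[0,0,0],[0,0,0]],"hand":[0.01,0.01,0.01,0.01,0.01,0.01]}'; python3 -m handwheel '{"linear":[[0,0,-0.002],[0,0,-0.005],[0,0,-0.008],[0,0,-0.008]],"rot":[[0,0,0],[0,0,0],[0,0,0],[0,0,0]],"hand":[0.01,0.01,0.01,0.01]}'; python3 - <<'E'
from h import *
s=manip.grab_frame("side");t=manip.grab_frame("top")
a=cv2.resize(s["img"][180:222,310:357],None,fx=8,fy=8,interpolation=cv2.INTER_CUBIC)
b=cv2.resize(t["img"][208:250,270:316],None,fx=8,fy=8,interpolation=cv2.INTER_CUBIC)
b=np.clip((b.astype(float)-15)*2.0,0,255).astype(np.uint8)
cv2.imwrite("pics/p1.png",np.hstack([a,b]))
E
```

```text
time_s: 20.3
eef_pos: [0.5855, -0.0329, 0.0885]
ee_rot: [-179.9, -34.5, 3.8]
force: [-2.3, 2.7, 3.2]
opening: 0.0154
time_s: 20.7
eef_pos: [0.5808, -0.0336, 0.0955]
ee_rot: [180.0, -34.6, 3.8]
force: [-3.8, 1.7, 2.0]
opening: 0.0153
```

View pics/p1.png

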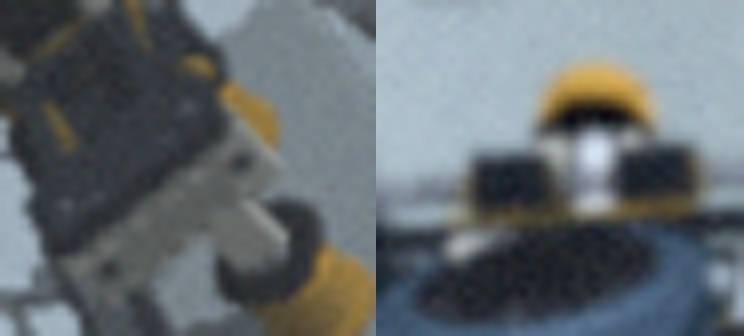

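```bash
python3 -m handwheel '{"linear":[[0,0,-0.004],[0,0,-0.01],[0,0,-0.016],[0,0,-0.022],[0,0,-0.028],[0,0,-0.034],[0,0,-0.04],[0,0,-0.046],[0,0,-0.052],[0,0,-0.06],[0,0,-0.07],[0,0,-0.07]],"rot":[[0,0,0],[0,0,0],[0,0,0],[0,0,0],[0,0,0],[0,0,0],[0,0,0],[0,0,0],[0,0,0],[0,0,0],[0,0,0],[0,0,0]],"hand":[0.01,0.01,0.01,0.01,0.01,0.01,0.01,0.01,0.01,0.01,0.01,0.01]}'; python3 - <<'E'
from h import *
s=manip.grab_frame("side");t=manip.grab_frame("top")
a=cv2.resize(s["img"][155:230,290:380],None,fx=8,fy=8,interpolation=cv2.INTER_CUBIC)
cv2.imwrite("pics/p2.png",a)
E
```

```text
time_s: 22.0
eef_pos: [0.5416, -0.0364, 0.1537]
ee_rot: [180.0, -34.6, 3.8]
force: [0.2, 0.7, -0.4]
opening: 0.0156
```

View pics/p2.png

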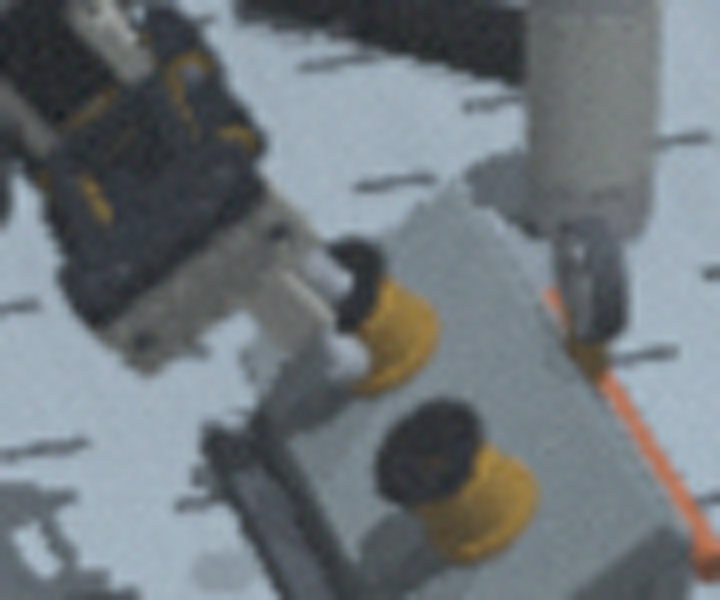

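The tube is out: the right ring is empty at (432,455) and the tube foot sticks out below the fingers at (350,360). Next I'll locate the jar.

```bash
python3 - <<'E'
from h import *
s=manip.grab_frame("side");t=manip.grab_frame("top")
pt=cp(178.5,156,8,160,255);ps=cp(314,144,8,240,150)
print(plane(t,pt,.05),plane(s,ps,.05),tri(s,ps,t,pt))
crop(t["img"],155,255,255,320,8,"pics/j3.png")
J=(plane(t,pt,.05)+plane(s,ps,.05))/2
for n,z in(("above",.19),):
  go([J[0],J[1],z],[180,0,3.8]); 
print(manip.sense()["joint_pos"])
E
```

```text
[0.45259868 0.29106983 0.05      ] [0.45881966 0.30056071 0.05      ] (array([0.45431243, 0.28898286, 0.05705162]), np.float64(5.760948870890494))
lin [-0.0313, -0.3369, -0.067] rot [-0.01, -34.55, -0.02]
[-14.07883767  12.52510368 123.78680171  44.27140784  14.45256336
  31.79296019]
```

View pics/j3.png

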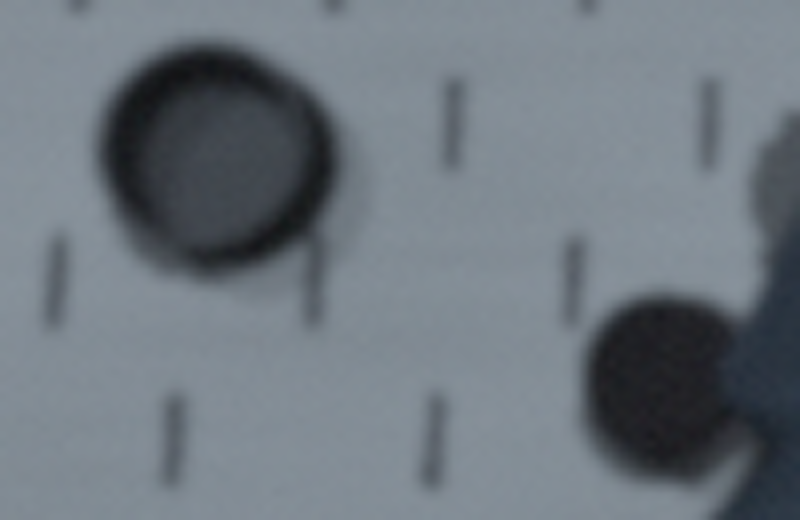

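```bash
python3 - <<'E'
from h import *
from scipy.optimize import least_squares
s=manip.grab_frame("side");t=manip.grab_frame("top")
def ext(f,c):
    th=np.linspace(0,2*np.pi,90); P=[proj(f,[c[0]+.038*np.cos(a),c[1]+.038*np.sin(a),z]) for a in th for z in(0,.05)]
    P=np.array(P); return np.r_[P.min(0),P.max(0)]
def obs(f,box,thr):
    x0,y0,x1,y1=box; g=cv2.cvtColor(f["img"],cv2.COLOR_BGR2GRAY)[y0:y1,x0:x1]; g=cv2.resize(g,None,fx=4,fy=4,interpolation=cv2.INTER_CUBIC)
    m=(g<thr).astype(np.uint8); n,l,st,c=cv2.connectedComponentsWithStats(m); i=1+np.argmax(st[1:,4]); x,y,w,h,_=st[i]
    return np.array([x,y,x+w,y+h])/4.-.5+[x0,y0,x0,y0]
so=cv2.imread("pics/side0.png"); 
os_=obs({"img":so},(258,155,300,190),95); ot=obs(t,(162,255,203,292),80)
print(os_,ot)
for nm,fs in(("side",[(s,os_)]),("top",[(t,ot)]),("both",[(s,os_),(t,ot)])):
    r=least_squares(lambda c:np.concatenate([ext(f,c)-o for f,o in fs]),[.455,.293]); print(nm,r.x,np.round(r.fun,2))
E
```

```text
[266.   161.75 290.75 187.25] [167.   260.25 197.   289.  ]
side [0.45612461 0.30012799] [-0.02 -0.41  0.02  0.38]
top [0.45478214 0.29719417] [-0.7  -0.15  0.72  0.14]
both [0.4553021  0.29777178] [-0.16  0.01 -0.09  0.82 -0.89 -0.33  0.54 -0.03]
```

```bash
python3 - <<'E'
from h import *
e=manip.sense()["eef_pos"]; go(e+[-.03,0,.07]); go([.4553,.2977,.20],[180,0,3.8])
E
```

```text
lin [0.015, -0.002, -0.0746] rot [0.0, 0.0, 0.0]
lin [-0.0257, -0.3387, -0.0753] rot [-0.02, -34.53, -0.01]
```

```bash
python3 -m handwheel '{"linear":[[0.004,0,-0.015],[0.01,0,-0.04],[0.015,0,-0.065],[0.015,-0.005,-0.075],[0.013,-0.02,-0.075],[0.01,-0.045,-0.075],[0.006,-0.075,-0.075],[0.002,-0.105,-0.075],[-0.003,-0.135,-0.075],[-0.007,-0.165,-0.075],[-0.011,-0.195,-0.075],[-0.015,-0.225,-0.075]],"rot":[[0,0,0],[0,0,0],[0,0,0],[0,-2,0],[0,-6,0],[0,-10,0],[0,-14,0],[0,-18,0],[0,-22,0],[0,-26,0],[0,-30,0],[0,-34.5,0]],"hand":[0.01,0.01,0.01,0.01,0.01,0.01,0.01,0.01,0.01,0.01,0.01,0.01]}'; python3 - <<'E'
from h import *
go([.4553,.2977,.20],[180,0,3.8]); print(manip.sense()["joint_pos"])
E
```

```text
time_s: 23.5
eef_pos: [0.4714, 0.1863, 0.2059]
ee_rot: [-180.0, 0.1, 3.8]
force: [0.7, -0.2, 0.1]
opening: 0.0157
lin [-0.0086, -0.1122, 0.006] rot [-0.02, 0.11, 0.04]
[1.62785847e+01 1.58072940e+01 1.00975149e+02 5.02688344e-02
 6.33244798e+01 1.02419339e+02]
```

```bash
python3 -m handwheel '{"linear":[[-0.002,-0.02,0],[-0.003,-0.045,0],[-0.005,-0.07,0],[-0.007,-0.093,0],[-0.0086,-0.107,0.01],[-0.0086,-0.112,0.03],[-0.0086,-0.112,0.05],[-0.0086,-0.112,0.06],[-0.0086,-0.112,0.06]],"rot":[[0,0,0],[0,0,0],[0,0,0],[0,0,0],[0,0,0],[0,0,0],[0,0,0],[0,0,0],[0,0,0]],"hand":[0.01,0.01,0.01,0.01,0.01,0.01,0.01,0.01,0.01]}'; python3 - <<'E'
from h import *
e=manip.sense(); print(e["eef_pos"],e["opening"])
s=manip.grab_frame("side");print((proj(s,e["eef_pos"]-[0,0,.023])-[235,110])*7)
cv2.imwrite("pics/q1.png",cv2.resize(s["img"][110:195,235:325],None,fx=7,fy=7,interpolation=cv2.INTER_CUBIC))
E
```

```text
time_s: 24.4
eef_pos: [0.4551, 0.2954, 0.1445]
ee_rot: [180.0, 0.1, 3.8]
force: [0.2, 0.0, -1.0]
opening: 0.0154
[0.45512847 0.29544317 0.14447971] 0.01539782763731779
[290.59451235 272.75198684]
```

View pics/q1.png

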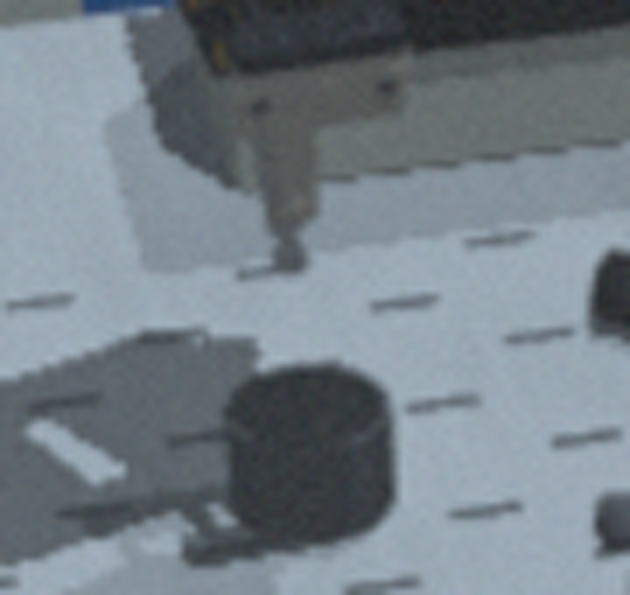

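```bash
python3 - <<'E'
from h import *
e=manip.sense()
s=manip.grab_frame("side")
for X in([.4553,.2977,.05],[.4553,.2977,.1215],[.4551,.2954,.1215]): print((proj(s,X)-[235,110])*7+3)
go([.4560,.2977,.060],[180,0,3.8])
E
```

```text
[303.15408687 410.34329735]
[293.07122765 273.0984395 ]
[293.54523745 275.7698074 ]
lin [-0.0001, -0.0017, 0.0864] rot [-0.03, -0.07, -0.02]
```

```bash
python3 -m handwheel '{"linear":[[0.001,-0.002,0.01],[0.001,-0.002,0.025],[0.001,-0.002,0.04],[0.001,-0.002,0.052],[0.001,-0.002,0.06],[0.001,-0.002,0.068],[0.001,-0.002,0.076],[0.001,-0.002,0.084],[0.001,-0.002,0.092],[0.001,-0.002,0.1],[0.001,-0.002,0.105],[0.001,-0.002,0.105]],"rot":[[0,0,0],[0,0,0],[0,0,0],[0,0,0],[0,0,0],[0,0,0],[0,0,0],[0,0,0],[0,0,0],[0,0,0],[0,0,0],[0,0,0]],"hand":[0.01,0.01,0.01,0.01,0.01,0.01,0.01,0.01,0.01,0.01,0.01,0.01]}'; python3 - <<'E'
from h import *
s=manip.grab_frame("side")
cv2.imwrite("pics/q2.png",cv2.resize(s["img"][110:195,235:325],None,fx=7,fy=7,interpolation=cv2.INTER_CUBIC))
E
```

```text
time_s: 25.7
eef_pos: [0.4564, 0.2979, 0.0404]
ee_rot: [180.0, 0.0, 3.8]
force: [-0.1, -0.8, -0.6]
opening: 0.0154
```

View pics/q2.png

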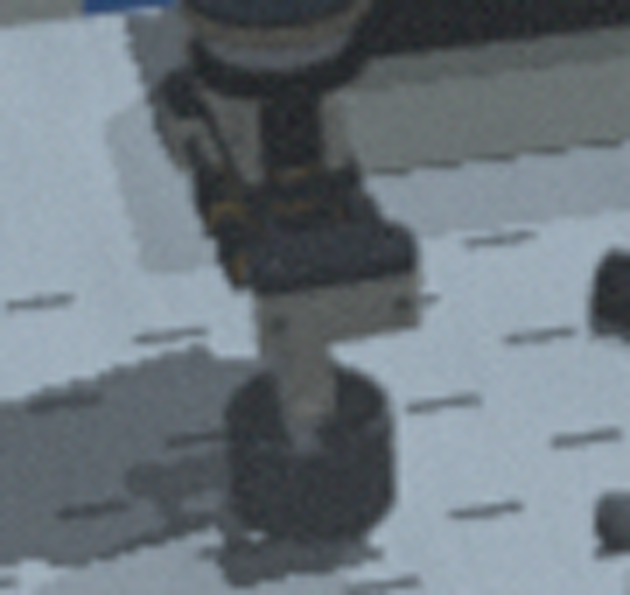

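The tube is centred inside the jar mouth. I'll lower it slowly until the foot touches.

```bash
python3 -m handwheel '{"linear":[[0,0,0.002],[0,0,0.004],[0,0,0.006],[0,0,0.008],[0,0,0.009],[0,0,0.009]],"rot":[[0,0,0],[0,0,0],[0,0,0],[0,0,0],[0,0,0],[0,0,0]],"hand":[0.01,0.01,0.01,0.01,0.01,0.01]}'; python3 -m handwheel '{"linear":[[0,0,0.001],[0,0,0.002],[0,0,0.002]],"rot":[[0,0,0],[0,0,0],[0,0,0]],"hand":[0.01,0.01,0.01]}'; python3 -m handwheel '{"linear":[[0,0,0.001],[0,0,0.0015],[0,0,0.0015]],"rot":[[0,0,0],[0,0,0],[0,0,0]],"hand":[0.01,0.01,0.01]}'
```

```text
time_s: 26.35
eef_pos: [0.4567, 0.2981, 0.032]
ee_rot: [-180.0, -0.0, 3.8]
force: [1.1, -0.4, 0.1]
opening: 0.0161
time_s: 26.65
eef_pos: [0.4567, 0.2981, 0.03]
ee_rot: [-180.0, -0.0, 3.8]
force: [0.9, 0.1, 0.3]
opening: 0.0151
time_s: 26.95
eef_pos: [0.4568, 0.2981, 0.0286]
ee_rot: [-180.0, -0.0, 3.8]
force: [-0.0, -0.1, 0.0]
opening: 0.0157
```

```bash
python3 -m handwheel '{"linear":[[0,0,0.001],[0,0,0.0015],[0,0,0.0015]],"rot":[[0,0,0],[0,0,0],[0,0,0]],"hand":[0.01,0.01,0.01]}'; python3 -m handwheel '{"linear":[[0,0,0.001],[0,0,0.0015],[0,0,0.0015]],"rot":[[0,0,0],[0,0,0],[0,0,0]],"hand":[0.01,0.01,0.01]}'
```

```text
time_s: 27.25
eef_pos: [0.4568, 0.2981, 0.027]
ee_rot: [-180.0, -0.0, 3.8]
force: [0.3, -0.7, -1.6]
opening: 0.0155
time_s: 27.55
eef_pos: [0.4567, 0.2981, 0.0256]
ee_rot: [-180.0, -0.0, 3.8]
force: [-0.1, -0.5, -0.1]
opening: 0.0157
```

```bash
python3 -m handwheel '{"linear":[[0,0,0.001],[0,0,0.001],[0,0,0.001]],"rot":[[0,0,0],[0,0,0],[0,0,0]],"hand":[0.01,0.01,0.01]}'; python3 -m handwheel '{"linear":[[0,0,0.001],[0,0,0.001],[0,0,0.001]],"rot":[[0,0,0],[0,0,0],[0,0,0]],"hand":[0.01,0.01,0.01]}'; python3 -m handwheel '{"linear":[[0,0,0.001],[0,0,0.001],[0,0,0.001]],"rot":[[0,0,0],[0,0,0],[0,0,0]],"hand":[0.01,0.01,0.01]}'
```

```text
time_s: 27.85
eef_pos: [0.4568, 0.2981, 0.0246]
ee_rot: [-180.0, -0.1, 3.8]
force: [-0.0, -0.9, -0.5]
opening: 0.0153
time_s: 28.15
eef_pos: [0.4568, 0.2981, 0.0236]
ee_rot: [-180.0, -0.1, 3.8]
force: [-0.2, -0.1, -1.3]
opening: 0.0155
time_s: 28.45
eef_pos: [0.4569, 0.2982, 0.0229]
ee_rot: [-180.0, -0.1, 3.8]
force: [-1.2, -0.7, 4.7]
opening: 0.0158
```

The foot touched the floor of the jar at 4.7 N. I'll release gently and rise.

```bash
python3 -m handwheel '{"linear":[[0,0,-0.0005],[0,0,-0.0005],[0,0,-0.0005],[0,0,-0.0005],[0,0,-0.0005],[0,0,-0.0005]],"rot":[[0,0,0],[0,0,0],[0,0,0],[0,0,0],[0,0,0],[0,0,0]],"hand":[0.017,0.019,0.021,0.023,0.026,0.026]}'; python3 - <<'E'
from h import *
s=manip.grab_frame("side")
cv2.imwrite("pics/q3.png",cv2.resize(s["img"][110:195,235:325],None,fx=7,fy=7,interpolation=cv2.INTER_CUBIC))
E
```

```text
time_s: 29.05
eef_pos: [0.4568, 0.2981, 0.0231]
ee_rot: [-180.0, -0.0, 3.8]
force: [1.1, 0.3, -0.3]
opening: 0.0257
```

View pics/q3.png

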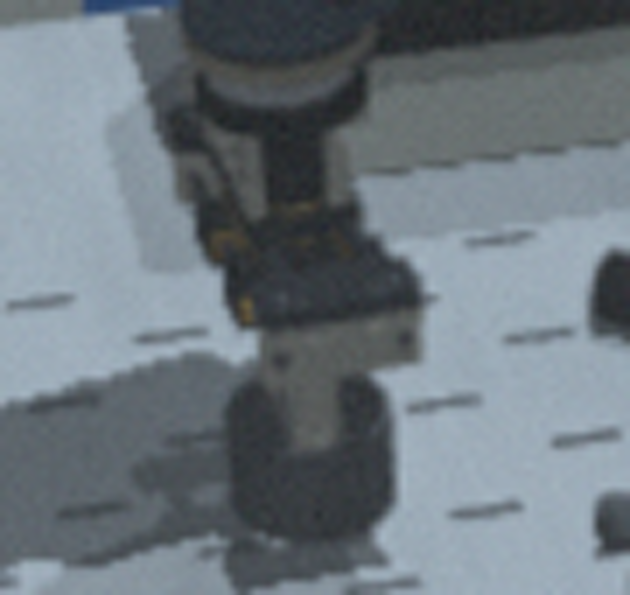

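Released. Now I'll rise straight and slowly, then clear the area.

```bash
python3 -m handwheel '{"linear":[[0,0,-0.006],[0,0,-0.014],[0,0,-0.022],[0,0,-0.03],[0,0,-0.04],[0,0,-0.05],[0,0,-0.06],[0,0,-0.075],[0,0,-0.1],[0,0,-0.13],[0,0,-0.16],[0,0,-0.16]],"rot":[[0,0,0],[0,0,0],[0,0,0],[0,0,0],[0,0,0],[0,0,0],[0,0,0],[0,0,0],[0,0,0],[0,0,0],[0,0,0],[0,0,0]],"hand":[0.026,0.026,0.026,0.026,0.026,0.026,0.026,0.026,0.026,0.026,0.026,0.026]}'; python3 -m handwheel '{"linear":[[-0.03,0,-0.01],[-0.07,0,-0.02],[-0.11,0,-0.03],[-0.15,0,-0.03],[-0.17,0,-0.03],[-0.18,0,-0.03]],"rot":[[0,0,0],[0,0,0],[0,0,0],[0,0,0],[0,0,0],[0,0,0]],"hand":[0.026,0.026,0.026,0.026,0.026,0.026]}'; python3 - <<'E'
from h import *
s=manip.grab_frame("side");t=manip.grab_frame("top")
cv2.imwrite("pics/z1.png",s["img"]);cv2.imwrite("pics/z2.png",t["img"])
a=cv2.resize(s["img"][120:195,240:320],None,fx=5,fy=5,interpolation=cv2.INTER_CUBIC)
b=cv2.resize(s["img"][240:315,300:380],None,fx=5,fy=5,interpolation=cv2.INTER_CUBIC)
cv2.imwrite("pics/z3.png",np.hstack([a,b]))
E
```

```text
time_s: 30.3
eef_pos: [0.4582, 0.2989, 0.1875]
ee_rot: [-179.8, -0.4, 3.8]
force: [-0.1, -0.4, -1.1]
opening: 0.0258
time_s: 30.9
eef_pos: [0.2754, 0.2858, 0.213]
ee_rot: [-180.0, -0.0, 3.9]
force: [-0.4, -0.2, 0.7]
opening: 0.0261
```

View pics/z1.png

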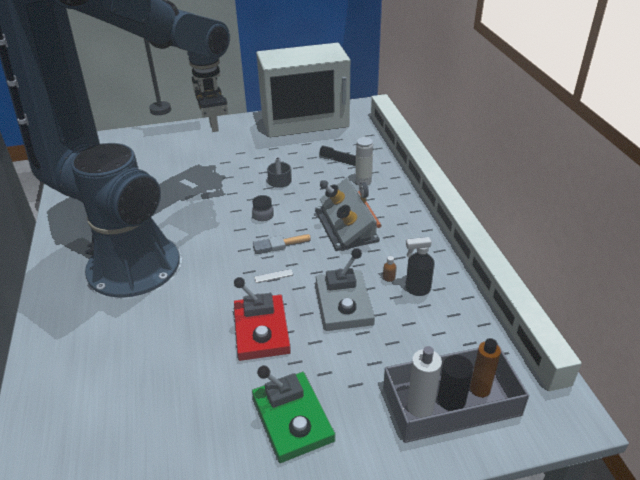

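View pics/z2.png

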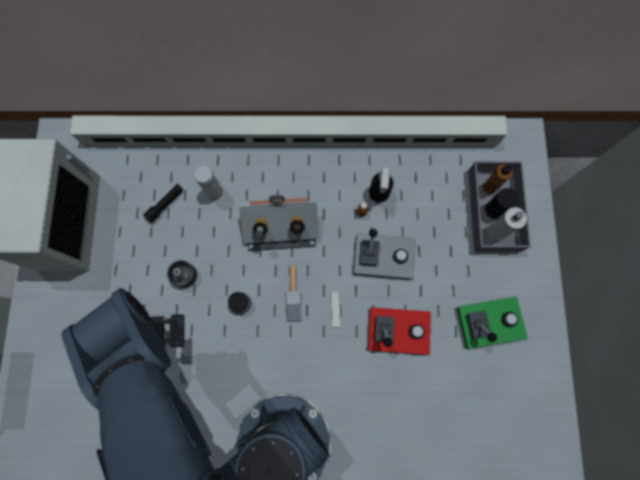

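View pics/z3.png

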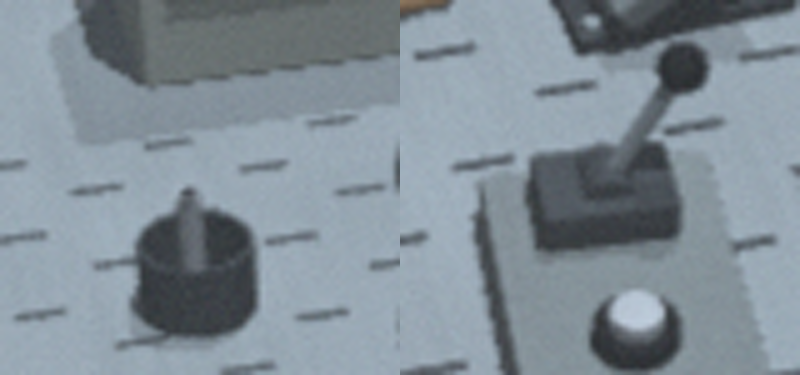

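Side and top views: the tube stands foot down in the jar at side (279,172), and the jar is still at top (182,274). The lever is at its far end, with the ball at side (356,253), the same pixel as when it was pressed against the stop. The mushroom tube is still in the left fitting, and the other things haven't moved.

```bash
python3 -c "
from workcell import manip
print(manip.job_done(), manip.sense()['time_s'])"
```

```text
the job is handed in; nothing more can be done
the job is handed in; nothing more can be done
```

The plain tube from the right fitting is now in the steel jar, and I handed the job in at about 31 s of the 54 s allowed. No verdict was reported.

**What I did, in order:**
1. Swung the grey box's valve lever to its far stop; the push rose to about 28 N with no further travel.
2. Pressed the bleed button to the bottom and held it there for about 1.2 s at 23–28 N.
3. Pressed the right collet ring about 7–8 mm (about 9 N), closed on the tube and drew it out along its axis.
4. Lowered the tube foot first into the jar until it touched at about 5 N, let go and backed away.

**Last checks (pictures from both cameras):**
- The lever ball is at the same pixel as when it was against the stop.
- The button is up again.
- The right fitting is empty, and the mushroom-headed tube is still in the left one.
- The tube is in the jar, and the jar has not visibly moved.
- The other things on the bench look undisturbed.

**What disagreed:**
- **Fingertips:** they turned out to be about 6 mm behind the reported TCP instead of 11 mm ahead. I found this at the button and corrected for it afterwards.
- **Jar position:** the first estimates from the two cameras differed by 6–9 mm. A fit to the jar's outline brought them within about 3 mm.

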